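Close the purge box cover criss-cross

TASK

Tighten the four wing knobs of the blue purge-box cover clockwise, criss-cross and in two rounds: red first, then green opposite it, then yellow and black in either order. In the first round turn each only until you feel its foot bite lightly on the cover (just snug); in the second round, same order, give each about another 20 degrees of turn so that all are evenly firm, without overtightening any. Do not lean on the cover, leave the other things where they are, and let go at the end.

Things in the scene. Friction and masses are not known exactly. Their poses are not given: they have to be found in the camera images.
- purge_box: Square stainless purge box fixed to the welding table: 236 x 236 mm foot, 210 x 210 mm body, 44 mm tall to the top of its black rubber gasket. Origin: centre of its underside, on the table; z up. The rubbing of each knob (0.30 N m) is constant and also holds it at rest, so feel for the change from that knob's own free turning.
- cover: Blue square cover plate lying loose on the gasket, 200 x 200 x 12 mm, 0.9 kg; small brass plug 12 mm tall in its middle. Origin: centre of its underside; its top is 12 mm higher, about 56 mm above the table. A wing knob stands at each corner, 62 mm from the middle along both sides (124 mm between neighbours).
- wing_red (a point): Grip point of the red wing knob, on its turning axis, 13 mm below the wing's flat top, 106 to 110 mm above the table. The wing is an upright bar 44 mm long (this point's x), 14 mm thick (y), 38 mm tall, on a disc 42 mm across; the disc's top is 25 mm below this point. Opposite it, across the cover, stands the green knob. 
- knob_red (a joint): Turn of the red knob (rad), grows as it is tightened (clockwise from above); starts at 0 to 0.13. The knob itself stays at its height; its foot sinks 5 mm per rad. Takes 0.30 N m while the foot is clear of the cover; from touching on, 0.40 N m more per rad. It touches 0.28 to 1.1 rad after its start, each knob differently: to be felt. Stays where it is left.
- foot_red: Steel spring foot of the red knob: a washer 30 mm across, 6 mm thick under the knob; does not spin; presses on the cover, 80 N per rad of knob turn after touching. Origin: centre of its underside. Snug: 6 to 28 N (0.08 to 0.35 rad after touching). Firm: 30 to 60 N (0.38 to 0.75 rad after touching).
- wing_yellow (a point): Grip point of the yellow wing knob, on its turning axis, 13 mm below the wing's flat top, 106 to 110 mm above the table. The wing is an upright bar 44 mm long (this point's x), 14 mm thick (y), 38 mm tall, on a disc 42 mm across; the disc's top is 25 mm below this point. Opposite it, across the cover, stands the black knob. 
- knob_yellow (a joint): Turn of the yellow knob (rad), grows as it is tightened (clockwise from above); starts at 0 to 0.13. The knob itself stays at its height; its foot sinks 5 mm per rad. Takes 0.30 N m while the foot is clear of the cover; from touching on, 0.40 N m more per rad. It touches 0.28 to 1.1 rad after its start, each knob differently: to be felt. Stays where it is left.
- foot_yellow: Steel spring foot of the yellow knob: a washer 30 mm across, 6 mm thick under the knob; does not spin; presses on the cover, 80 N per rad of knob turn after touching. Origin: centre of its underside. Snug: 6 to 28 N (0.08 to 0.35 rad after touching). Firm: 30 to 60 N (0.38 to 0.75 rad after touching).
- wing_green (a point): Grip point of the green wing knob, on its turning axis, 13 mm below the wing's flat top, 106 to 110 mm above the table. The wing is an upright bar 44 mm long (this point's x), 14 mm thick (y), 38 mm tall, on a disc 42 mm across; the disc's top is 25 mm below this point. Opposite it, across the cover, stands the red knob. 
- knob_green (a joint): Turn of the green knob (rad), grows as it is tightened (clockwise from above); starts at 0 to 0.13. The knob itself stays at its height; its foot sinks 5 mm per rad. Takes 0.30 N m while the foot is clear of the cover; from touching on, 0.40 N m more per rad. It touches 0.28 to 1.1 rad after its start, each knob differently: to be felt. Stays where it is left.
- foot_green: Steel spring foot of the green knob: a washer 30 mm across, 6 mm thick under the knob; does not spin; presses on the cover, 80 N per rad of knob turn after touching. Origin: centre of its underside. Snug: 6 to 28 N (0.08 to 0.35 rad after touching). Firm: 30 to 60 N (0.38 to 0.75 rad after touching).
- wing_black (a point): Grip point of the black wing knob, on its turning axis, 13 mm below the wing's flat top, 106 to 110 mm above the table. The wing is an upright bar 44 mm long (this point's x), 14 mm thick (y), 38 mm tall, on a disc 42 mm across; the disc's top is 25 mm below this point. Opposite it, across the cover, stands the yellow knob. 
- knob_black (a joint): Turn of the black knob (rad), grows as it is tightened (clockwise from above); starts at 0 to 0.13. The knob itself stays at its height; its foot sinks 5 mm per rad. Takes 0.30 N m while the foot is clear of the cover; from touching on, 0.40 N m more per rad. It touches 0.28 to 1.1 rad after its start, each knob differently: to be felt. Stays where it is left.
- foot_black: Steel spring foot of the black knob: a washer 30 mm across, 6 mm thick under the knob; does not spin; presses on the cover, 80 N per rad of knob turn after touching. Origin: centre of its underside. Snug: 6 to 28 N (0.08 to 0.35 rad after touching). Firm: 30 to 60 N (0.38 to 0.75 rad after touching).
- spare_knob: Spare black wing knob without a stud, 42 mm across and 35 mm tall, standing on the table beside the purge box. Bystander, to be left where it is; origin under it.
- angle_square: Red steel angle piece, 100 x 50 mm with a 56 mm tall upright flange, on the table beside the purge box. Bystander, to be left where it is; origin under it.
- spanner: Steel spanner lying on the table. Bystander, to be left where it is; origin under it.
- chip_hammer: Hammer lying on the table. Bystander, to be left where it is; origin under it.
- spray_can: Yellow spray can, 60 mm across, 170 mm tall. Bystander, to be left where it is; origin under it.

How it is judged (in metres and radians):
On the way, in this order (a step that is already met when the one before it is completed fails the run):
1. red knob snug (its foot presses with over 6 N) (contact force between foot_red and cover above 6 N), for 0.15 s.
2. then the green one opposite, snug (over 6 N) (contact force between foot_green and cover above 6 N), for 0.15 s.
3. then yellow or black snug (over 6 N) (contact force between any of foot_yellow, foot_black and cover above 6 N), for 0.15 s.
4. then the last one too: all four snug (over 6 N) (contact force between each of foot_red, foot_yellow, foot_green, foot_black and cover above 6 N), for 0.15 s.
5. red knob firm (its foot presses with over 30 N) (contact force between foot_red and cover above 30 N), for 0.15 s.
6. then the green one opposite, firm (over 30 N) (contact force between foot_green and cover above 30 N), for 0.15 s.
7. then yellow or black firm (over 30 N) (contact force between any of foot_yellow, foot_black and cover above 30 N), for 0.15 s.
8. then the last one too: all four firm (over 30 N) (contact force between each of foot_red, foot_yellow, foot_green, foot_black and cover above 30 N), for 0.15 s.
At the end, for the whole second after the job is handed in: All four feet press on the cover with 30 to 60 N each, the knobs are at rest, and the cover lies flat (within 0.02 rad), down on its gasket (underside at most 46 mm above the table) and within 6 mm of the box's middle (all of step 8 and contact force between each of foot_red, foot_yellow, foot_green, foot_black and cover below 60 N and velocity of joint each of knob_red, knob_yellow, knob_green, knob_black below 0.05 rad/s and angle between cover's own z axis and vertical below 0.02 rad and z of cover in the frame of purge_box below 0.046 m and horizontal distance between cover and purge_box below 0.006 m); the robot touches nothing.
It fails at once if a knob overtightened: over 75 N under its foot (contact force between any of foot_red, foot_yellow, foot_green, foot_black and cover above 75 N).
It fails at once if a knob tightened hard (over 29 N) while another is not yet snug (below 5 N) (contact force between any of foot_red, foot_yellow, foot_green, foot_black and cover above 29 N and contact force between any of foot_red, foot_yellow, foot_green, foot_black and cover below 5 N).
It fails at once if the cover pressed or struck by the robot with over 20 N (contact force between any of the arm, the fingers and cover above 20 N).
It fails at once if a bystander pushed more than 30 mm (distance of any of spare_knob, angle_square, spanner, chip_hammer, spray_can from where it was at the start of the episode above 0.03 m).
It also fails if it takes over 72 s, if anything falls off the work surface, if the arm or the gripper's body presses on something with over 40 N, if the wrist force passes 120 N, or if a joint passes its speed limit or range.

ROBOT

A 6-joint arm with a two-finger parallel gripper is mounted at the origin on the work surface. World frame = base frame: x ahead of the robot, y to its left, z up, the work surface at z = 0. Lengths are in mm, angles in degrees, forces in N, time in s.
With the tool pointing down it reaches from about 350 to 850 mm from the base axis. Payload 8.1 kg.
Tool frame: the origin (TCP) lies midway between the tips of the shut fingers; the grasp point (between the pads) lies 19 mm behind it; z points along the fingers, y is the line along which they close (so a half turn about z gives the same grasp; the last joint's range is limited). The gripper opens to 85 mm and grips with 20 to 120 N. Pads are 22 mm wide; open, the fingers measure 114 mm over their backs; the gripper's body (76 mm by 85 mm) begins 54 mm behind the grasp point. The pads swing forward as they close: fully open they stand 13 mm farther back than shut.
Start: joints at [-75.023, 7.471, 85.268, -0, 87.261, -4.893], TCP at [203.954, -564.277, 231.292] pointing down, gripper open.
Joint ranges: [-169.43, 169.43], [-51.17, 129.36], [1.28, 143.12], [-76.62, 256.62], [0, 156.53], [-152.29, 152.29]. Speed limits (degrees/s): [136.94, 136.94, 159.86, 180, 180, 180].

INTERFACE

Orientations are given as [roll, pitch, yaw] about the fixed x, y, z axes, in that order (R = Rz(yaw) Ry(pitch) Rx(roll)).
In Python, from bench import r gives the robot as it stands. The module is installed in compiled form; this text tells all that it offers.
- The arm moves only by the tool jog_arm, never from a script. Its argument "rows" is a list of rows, each a list of 2 entries, a list of its own where there are three numbers: the shift along the tool's x, y, z in mm, then the turn, a rotation vector about the tool's x, y, z in rad. A call has 1 to 10 rows; each row is the pose to reach, as a shift and turn from the pose commanded when the call began, along the tool's axes at that moment; what a row does not reach only later rows make up. A row lasts 1/10 s, in which the tool goes at most 50 mm and 8.59 degrees, less where a joint would pass 70% of its speed; a pose out of reach is approached as far as the arm can. A call with a gripper value outside its range is refused whole. "grip" is the finger opening in mm, from 0 to 85.4, set as the call begins (left out, the last holds). The fingers move at their own pace and stop on an object; "force" is the grip in N (left out, the last holds). Time passes only in rows, so rows that repeat a pose let the fingers close. It gives the time, the measured TCP pose, the force, the opening and the grip force at its end, in the units of the state.
- r.sense(): the state, without advancing time (a new reading comes with each control period).
- r.snapshot(name): name is "side" or "top"; returns (picture, depth): 420x560x3 uint8, blue, green, red; 420x560 float32, mm along the optical axis (not along the pixel's ray), 0 where there is no reading.
- r.camera_params(name): a dict with "fx", "fy", "cx", "cy" (pixels), "dist_coeffs" ([k1, k2, p1, p2, k3] as OpenCV has them; the pictures are not rectified), "pose" (4x4, takes a point from camera to world coordinates). Camera axes: x right, y down, z forward; pixel columns grow to the right and rows downward; lengths in mm; the calibration is good to about 2 mm. A picture is of the moment at which its call begins. camera_params takes no time and is no camera call.
- r.hand_in(): hands the job in; it is judged then, once.
The state is a dict: "time": time; "joint_pos": joint angles; "qd": joint speeds; "joint_efforts": joint torques, N m; "tool_pos": TCP position; "tcp_rot": TCP orientation; "ft_force": force on the tool from outside, world axes, zero at the start; "wrist_torque": the same for the moment, N m; "finger_gap": finger opening in mm; "grip_force": force on a finger pad.
Only numpy, scipy, OpenCV 4.12 (cv2) and the standard library are available. Lean on these libraries where they do the work, as an engineer would, in place of code of your own. Each camera call takes 0.05 s, during which the arm holds its last target. There are 200 camera calls.

## Working session

There is one attempt and no reset: what is moved stays moved. The work goes in short steps, Python scripts to look and compute and a tool call to move; the robot and the scene stay as the last step left them, time stands still between calls to the robot, and variables do not carry over. Pictures are saved under pics/ and viewed, at most 10 in all, crops included, and the job is handed in when it is done.

Besides the shell and the picture viewer there is one more tool, called after "Call:" as a command line: name --argument value ..., lists and objects as JSON in quotes. jog_arm: Moves the arm, as the interface text tells. Its arguments: {"type":"object","properties":{"rows":{"type":"array"},"grip":{"type":"number"},"force":{"type":"number"}},"required":["rows"]}

```bash
mkdir -p pics
cat > h.py <<'E'
import numpy as np, cv2
from bench import r
def ray(name,px):
    c=r.camera_params(name);K=np.array([[c['fx'],0,c['cx']],[0,c['fy'],c['cy']],[0,0,1.]])
    u=cv2.undistortPoints(np.array(px,float).reshape(-1,1,2),K,np.array(c['dist_coeffs'],float)).reshape(-1,2)
    P=np.array(c['pose']);d=np.c_[u,np.ones(len(u))]@P[:3,:3].T
    return P[:3,3],d
def plane(name,px,z):
    o,d=ray(name,px);return o+d*((z-o[2])/d[:,2])[:,None]
E
python3 - <<'E'
from h import *
for n in('top','side'):
    p,d=r.snapshot(n);cv2.imwrite(f'pics/{n}0.png',p);np.save(f'pics/{n}0d.npy',d)
    c=r.camera_params(n);print(n,c['fx'],np.round(c['pose'],3).tolist())
print(r.sense())
E
```

```text
top 475.90851669638585 [[0.024, -0.997, 0.08, 502.263], [-1.0, -0.025, -0.018, 22.058], [0.02, -0.08, -0.997, 1383.336], [0.0, 0.0, 0.0, 1.0]]
side 455.68437793538186 [[0.995, -0.062, 0.08, 511.123], [-0.099, -0.745, 0.66, -787.433], [0.019, -0.664, -0.747, 1009.815], [0.0, 0.0, 0.0, 1.0]]
{'time': 0.1, 'joint_pos': array([-7.50234696e+01,  7.51074080e+00,  8.53232931e+01,  6.30405695e-04,
        8.72605366e+01, -4.89232888e+00]), 'qd': array([-0.08941567, -0.07001796, -0.24517879, -0.02834076,  0.05488833,
       -0.07250628]), 'joint_efforts': array([ 1.33379926e-03, -5.70952177e+01, -5.01941335e+01, -4.55119437e-05,
        8.13775318e-03, -1.13313467e-05]), 'tool_pos': array([ 203.82644   , -563.79890046,  230.34731069]), 'tcp_rot': array([-1.79905828e+02, -8.69264488e-03,  1.98688215e+01]), 'ft_force': array([ 0.15388757, -0.05409737,  0.83636313]), 'wrist_torque': array([ 0.04399484,  0.01744671, -0.01353764]), 'grip_force': 0.0, 'finger_gap': 85.39770820617278}
```

View pics/top0.png

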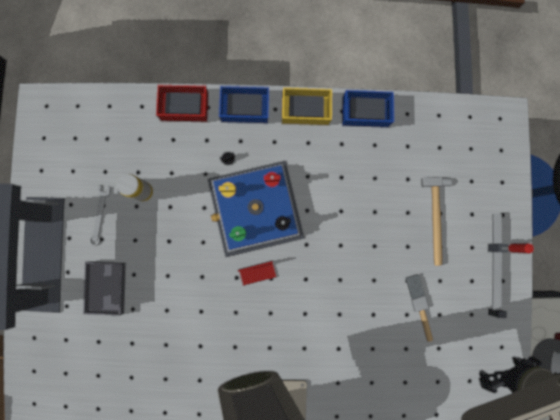

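View pics/side0.png

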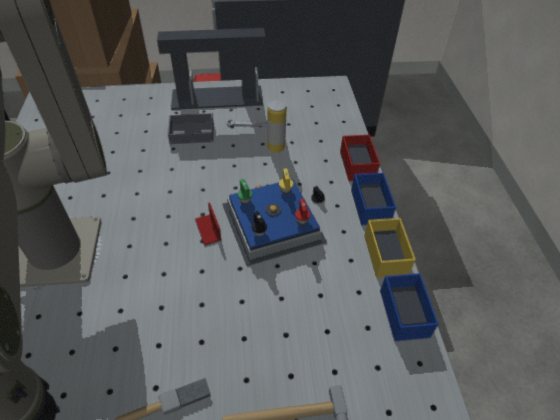

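The top view shows the cover centred near (256,208), with red at (272,180), green (237,233), yellow (228,189) and black (283,222). The spare knob is at (228,158) and the angle piece at (257,273). The side view confirms this layout.

Run:
```python
from h import *
vs,us=np.mgrid[0:420,0:560]
px=np.c_[us.ravel(),vs.ravel()]
C={}
for n in('top','side'):
    d=np.load(f'pics/{n}0d.npy').ravel();o,dr=ray(n,px);C[n]=(o+dr*d[:,None],d>0)
# cover from top
p=cv2.imread('pics/top0.png');hsv=cv2.cvtColor(p,cv2.COLOR_BGR2HSV)
m=cv2.inRange(hsv,(105,120,50),(125,255,255));m[:140]=0;m[260:]=0;m[:,:200]=0;m[:,310:]=0
ys,xs=np.nonzero(m);hull=cv2.convexHull(np.c_[xs,ys].astype(np.int32)).reshape(-1,2)
W=plane('top',hull,56)[:,:2].astype(np.float32)
R=cv2.minAreaRect(W);print('cover',R);c0=np.array(R[0])
P,ok=C['top'];ok=ok&(np.hypot(*(P[:,:2]-c0).T)<140);print('z cover',np.median(P[ok&(m.ravel()>0),2]))
a=np.deg2rad(R[2])
for k in range(4):
    e=c0+87.68*np.array([np.cos(a+np.pi/4+k*np.pi/2),np.sin(a+np.pi/4+k*np.pi/2)])
    for n in C:
        P,ok=C[n];s=ok&(np.hypot(*(P[:,:2]-e).T)<32)&(P[:,2]>94)&(P[:,2]<135)
        Q=P[s]
        if len(Q)<5: print(k,e,n,len(Q));continue
        rr=cv2.minAreaRect(Q[:,:2].astype(np.float32));w=np.linalg.eigh(np.cov(Q[:,:2].T))
        col=cv2.imread(f'pics/{n}0.png').reshape(-1,3)[s].mean(0).round()
        print(k,e.round(1),n,len(Q),'zmax',Q[:,2].max().round(1),'mean',Q.mean(0).round(1),'rect',np.round(rr[0],1),np.round(rr[1],1),round(rr[2],1),'pca',np.degrees(np.arctan2(w[1][1,1],w[1][0,1])).round(1),np.sqrt(w[0]).round(1),col)
big=[cv2.resize(cv2.imread('pics/top0.png')[150:265,200:315],None,fx=3.4,fy=5,interpolation=cv2.INTER_CUBIC),cv2.resize(cv2.imread('pics/side0.png')[155:265,215:335],None,fx=3.4,fy=5,interpolation=cv2.INTER_CUBIC)]
h=min(b.shape[0] for b in big);cv2.imwrite('pics/c1.png',cv2.hconcat([b[:h] for b in big])[:,:800])
```

```text
cover ((602.233642578125, 49.97119140625), (195.2882843017578, 195.0818634033203), 14.813949584960938)
z cover 55.76682840781393
0 [646.3 125.8] top 106 zmax 128.5 mean [646.3 125.8 118. ] rect [646.9 125.7] [14.1 42.2] 1.5 pca 93.4 [ 4.6 12.6] [ 73. 146. 165.]
0 [646.3 125.8] side 99 zmax 124.8 mean [644.8 117.9 113.6] rect [645.4 123.8] [14.1 45.8] 2.5 pca 95.1 [ 4.3 14. ] [ 58. 114. 125.]
1 [526.4  94.1] top 93 zmax 127.7 mean [526.9  94.8 120.3] rect [527.2  95. ] [13.9 43.6] 18.1 pca 107.7 [ 4.2 12.8] [ 81. 120.  60.]
1 [526.4  94.1] side 110 zmax 125.6 mean [526.   87.1 113. ] rect [526.1  91.8] [14.7 45.4] 19.4 pca 110.2 [ 4.4 13.4] [61. 90. 50.]
2 [558.1 -25.8] top 89 zmax 124.1 mean [558.5 -24.4 118.9] rect [558.8 -24.8] [13.8 43.8] 21.5 pca 112.0 [ 4.1 12.7] [52. 46. 43.]
2 [558.1 -25.8] side 131 zmax 122.8 mean [557.7 -32.5 112.4] rect [557.6 -27.4] [14.8 47.9] 22.4 pca 113.6 [ 4.3 13.7] [36. 32. 30.]
3 [678.    5.9] top 97 zmax 128.7 mean [677.2   6.5 118.9] rect [678.8   7. ] [14.8 41. ] 4.6 pca 93.1 [ 4.3 12.5] [ 55.  51. 134.]
3 [678.    5.9] side 117 zmax 124.3 mean [ 6.759e+02 -6.000e-01  1.137e+02] rect [677.3   2.6] [14.5 47.7] 5.0 pca 96.7 [ 4.3 13.9] [41. 39. 97.]
```

View pics/c1.png

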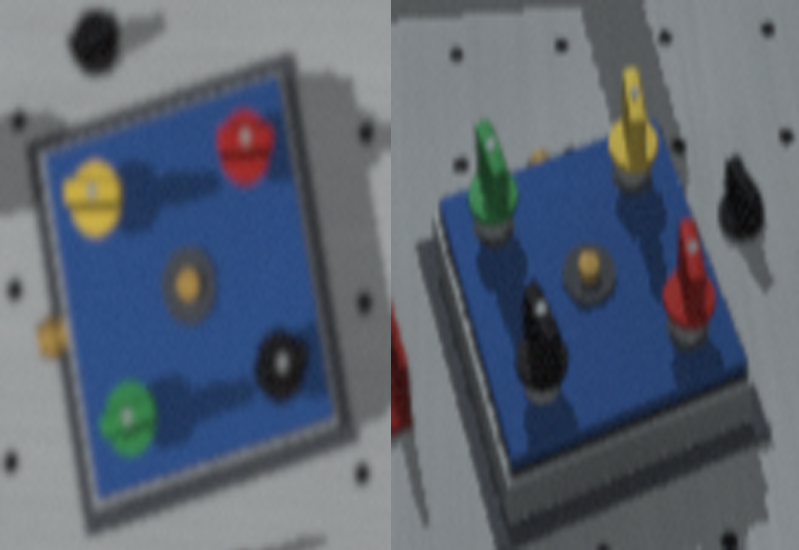

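The crop shows all four wings upright, with bars within about 20° of world y. The depth data matches the given sizes (14 x 44 mm bars, cover at 55.8 mm). I'll write a helper for relative moves and then go to red.

```bash
cat >> h.py <<'E'
K={'red':(677.5,6.2,94.3),'green':(526.8,94.3,108),'yellow':(646.3,125.5,93.5),'black':(558.4,-25.2,112.2)}
def go(x,y,z,yaw,frm=None):
    s=r.sense();p=np.array(frm[:3] if frm else s['tool_pos']);w=frm[3] if frm else s['tcp_rot'][2];a=np.deg2rad(w)
    D=np.array([x,y,z])-p;A=np.array([[np.cos(a),np.sin(a),0],[np.sin(a),-np.cos(a),0],[0,0,-1]])
    print('t',round(s['time'],2),'shift',np.round(A@D,1),'turn',round(-np.deg2rad((yaw-w+180)%360-180),3),'rpy',s['tcp_rot'].round(2),'j',s['joint_pos'].round(1),'tz',s['wrist_torque'].round(3),'gap',round(s['finger_gap'],1))
E
python3 -c "
from h import *
go(*K['red'][:2],150,K['red'][2])
for n in('green','yellow','black'): print(n, end=' ');go(*K[n][:2],150,K[n][2],frm=(*K['red'][:2],150,60))"
```

```text
t 0.1 shift [ 639.2 -375.1   80.3] turn -1.299 rpy [-1.7991e+02 -1.0000e-02  1.9870e+01] j [-75.    7.5  85.3   0.   87.3  -4.9] tz [ 0.044  0.017 -0.014] gap 85.4
green t 0.1 shift [   0.9 -174.6    0. ] turn -0.838 rpy [-1.7991e+02 -1.0000e-02  1.9870e+01] j [-75.    7.5  85.3   0.   87.3  -4.9] tz [ 0.044  0.017 -0.014] gap 85.4
yellow t 0.1 shift [ 87.7 -86.7   0. ] turn -0.585 rpy [-1.7991e+02 -1.0000e-02  1.9870e+01] j [-75.    7.5  85.3   0.   87.3  -4.9] tz [ 0.044  0.017 -0.014] gap 85.4
black t 0.1 shift [-86.7 -87.4   0. ] turn -0.911 rpy [-1.7991e+02 -1.0000e-02  1.9870e+01] j [-75.    7.5  85.3   0.   87.3  -4.9] tz [ 0.044  0.017 -0.014] gap 85.4
```

Call:
jog_arm --rows '[[[43,-25,3],[0,0,-0.08]],[[85,-50,6],[0,0,-0.17]],[[128,-75,9],[0,0,-0.26]],[[170,-100,12],[0,0,-0.35]],[[213,-125,15],[0,0,-0.43]],[[256,-150,18],[0,0,-0.52]],[[298,-175,21],[0,0,-0.61]],[[341,-200,24],[0,0,-0.7]],[[384,-225,27],[0,0,-0.78]],[[426,-250,30],[0,0,-0.87]]]' --grip 60

```text
time: 1.1
tool_pos: [520.4, -182.4, 200.9]
tcp_rot: [-180.0, -0.0, 69.9]
ft_force: [1.1, -2.3, -0.4]
finger_gap: 60.1
grip_force: 0.0
```

```bash
python3 -c "
from h import *
go(*K['red'][:2],150,K['red'][2])"
```

```text
t 1.1 shift [231.1  82.7  50.9] turn -0.426 rpy [-179.98   -0.     69.91] j [-24.6   0.9  95.3  -0.   83.8  -4.6] tz [-0.014  0.031  0.031] gap 60.1
```

Call:
jog_arm --rows '[[[45,16,10],[0,0,-0.08]],[[90,32,20],[0,0,-0.16]],[[135,48,30],[0,0,-0.24]],[[180,64,40],[0,0,-0.33]],[[215,77,47],[0,0,-0.4]],[[231,82.7,51],[0,0,-0.426]],[[231,82.7,51],[0,0,-0.426]],[[231,82.7,51],[0,0,-0.426]]]'

```text
time: 1.9
tool_pos: [676.7, 3.7, 149.4]
tcp_rot: [-179.9, 0.0, 94.1]
ft_force: [-1.1, -0.0, 0.5]
finger_gap: 60.1
grip_force: 0.0
```

```bash
python3 -c "
from h import *
go(*K['red'][:2],91,K['red'][2])"
```

```text
t 1.9 shift [ 2.4  0.9 58.4] turn -0.003 rpy [-1.799e+02  1.000e-02  9.413e+01] j [-4.  22.  76.9 -0.  81.2 -8.1] tz [-0.044  0.01  -0.04 ] gap 60.1
```

Call:
jog_arm --rows '[[[2.4,0.9,25],[0,0,0]],[[2.4,0.9,50],[0,0,0]],[[2.4,0.9,58],[0,0,0]],[[2.4,0.9,58],[0,0,0]]]'

```text
time: 2.3
tool_pos: [676.3, 5.1, 90.8]
tcp_rot: [-179.8, -0.0, 94.0]
ft_force: [-0.1, 0.0, 1.6]
finger_gap: 60.1
grip_force: 0.0
```

Call:
jog_arm --rows '[[[0,0,0],[0,0,0]],[[0,0,0],[0,0,0]],[[0,0,0],[0,0,0]],[[0,0,0],[0,0,0]],[[0,0,0],[0,0,0]],[[0,0,0],[0,0,0]],[[0,0,0],[0,0,0]]]' --grip 8 --force 50

```text
time: 3.0
tool_pos: [678.0, 5.9, 94.2]
tcp_rot: [180.0, 0.0, 94.1]
ft_force: [-5.9, -1.8, 6.9]
finger_gap: 13.0
grip_force: 49.9
```

```bash
python3 -c "
from h import *
go(*K['red'][:2],91,K['red'][2]);print(r.sense()['ft_force'],r.sense()['grip_force'])
p,d=r.snapshot('side');cv2.imwrite('pics/s2.png',cv2.resize(p[120:270,190:370],None,fx=4,fy=4))"
```

```text
t 3.0 shift [ 0.4 -0.5  3.2] turn -0.003 rpy [1.7998e+02 2.0000e-02 9.4110e+01] j [-3.8 24.7 79.4 -0.  75.9 -7.9] tz [-0.068  1.062 -0.218] gap 13.0
[-5.85304581 -1.83098499  6.94381385] 49.89387631416321
```

View pics/s2.png

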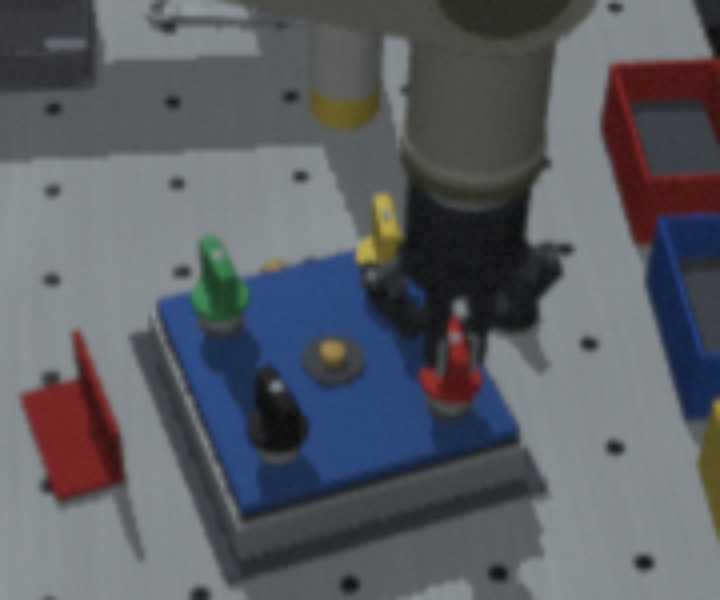

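Red is gripped squarely (gap 13 mm, wing seen between the fingers at about (455,345)). I'll turn in small steps and log the torque after each.

```bash
cat > s.py <<'E'
from bench import r
s=r.sense();f=s['ft_force']
print('t %.2f yaw %.2f tz %.3f j6 %.3f F %.1f %.1f %.1f z %.1f xy %.1f %.1f gap %.1f'%(s['time'],s['tcp_rot'][2],s['wrist_torque'][2],s['joint_efforts'][5],*f,s['tool_pos'][2],*s['tool_pos'][:2],s['finger_gap']))
E
python3 s.py
```

```text
t 3.05 yaw 94.10 tz -0.249 j6 -0.266 F -6.2 -1.4 7.9 z 94.2 xy 678.0 5.8 gap 13.3
```

Call:
jog_arm --rows '[[[0,0,-1.5],[0,0,0.03]],[[0,0,-3],[0,0,0.06]],[[0,0,-3],[0,0,0.09]]]'

```text
time: 3.35
tool_pos: [677.9, 5.9, 94.3]
tcp_rot: [-180.0, 0.0, 88.9]
ft_force: [4.9, -1.6, -10.1]
finger_gap: 13.1
grip_force: 49.9
```

```bash
python3 s.py
```

```text
t 3.35 yaw 88.91 tz 0.305 j6 -0.291 F 4.9 -1.6 -10.1 z 94.3 xy 677.9 5.9 gap 13.1
```

Call:
jog_arm --rows '[[[0,0,0],[0,0,0.03]],[[0,0,0],[0,0,0.06]]]'

```text
time: 3.55
tool_pos: [677.8, 5.8, 94.3]
tcp_rot: [-180.0, 0.0, 85.5]
ft_force: [4.1, -2.4, -9.7]
finger_gap: 13.0
grip_force: 49.8
```

```bash
python3 s.py
```

```text
t 3.55 yaw 85.46 tz 0.322 j6 -0.329 F 4.1 -2.4 -9.7 z 94.3 xy 677.8 5.8 gap 13.0
```

Call:
jog_arm --rows '[[[0,0,0],[0,0,0.03]],[[0,0,0],[0,0,0.06]]]'

```text
time: 3.75
tool_pos: [677.9, 5.8, 94.3]
tcp_rot: [-180.0, 0.0, 82.0]
ft_force: [5.3, -1.8, -11.8]
finger_gap: 13.3
grip_force: 49.6
```

```bash
python3 s.py
```

```text
t 3.75 yaw 82.01 tz 0.298 j6 -0.351 F 5.3 -1.8 -11.8 z 94.3 xy 677.9 5.8 gap 13.3
```

Call:
jog_arm --rows '[[[0,0,0],[0,0,0.03]],[[0,0,0],[0,0,0.06]]]'

```text
time: 3.95
tool_pos: [677.9, 5.9, 94.3]
tcp_rot: [-180.0, 0.0, 78.6]
ft_force: [5.5, -1.9, -12.0]
finger_gap: 13.2
grip_force: 49.5
```

```bash
python3 s.py
```

```text
t 3.95 yaw 78.56 tz 0.280 j6 -0.329 F 5.5 -1.9 -12.0 z 94.3 xy 677.9 5.9 gap 13.2
```

Call:
jog_arm --rows '[[[0,0,0.8],[0,0,0.03]],[[0,0,1.5],[0,0,0.06]]]'

```text
time: 4.15
tool_pos: [678.0, 5.8, 94.3]
tcp_rot: [180.0, 0.0, 75.1]
ft_force: [-0.9, -2.3, 0.4]
finger_gap: 13.4
grip_force: 51.3
```

```bash
python3 s.py
```

```text
t 4.15 yaw 75.10 tz 0.322 j6 -0.339 F -0.9 -2.3 0.4 z 94.3 xy 678.0 5.8 gap 13.4
```

Call:
jog_arm --rows '[[[0,0,0],[0,0,0.03]],[[0,0,0],[0,0,0.06]]]'

```text
time: 4.35
tool_pos: [678.0, 5.8, 94.3]
tcp_rot: [180.0, 0.0, 71.7]
ft_force: [-1.4, -1.5, -4.5]
finger_gap: 13.2
grip_force: 50.7
```

```bash
python3 s.py
```

```text
t 4.35 yaw 71.65 tz 0.305 j6 -0.328 F -1.4 -1.5 -4.5 z 94.3 xy 678.0 5.8 gap 13.2
```

Call:
jog_arm --rows '[[[0,0,0],[0,0,0.03]],[[0,0,0],[0,0,0.06]]]'

```text
time: 4.55
tool_pos: [678.0, 5.9, 94.3]
tcp_rot: [180.0, 0.0, 68.2]
ft_force: [-0.3, -2.5, -2.9]
finger_gap: 13.3
grip_force: 50.8
```

```bash
python3 s.py
```

```text
t 4.55 yaw 68.21 tz 0.335 j6 -0.328 F -0.3 -2.5 -2.9 z 94.3 xy 678.0 5.9 gap 13.3
```

Call:
jog_arm --rows '[[[0,0,0],[0,0,0.03]],[[0,0,0],[0,0,0.06]]]'

```text
time: 4.75
tool_pos: [678.0, 5.8, 94.3]
tcp_rot: [180.0, 0.0, 64.8]
ft_force: [-0.8, -1.7, -3.5]
finger_gap: 13.3
grip_force: 50.8
```

```bash
python3 s.py
```

```text
t 4.75 yaw 64.77 tz 0.299 j6 -0.328 F -0.8 -1.7 -3.5 z 94.3 xy 678.0 5.8 gap 13.3
```

The j6 effort is almost noise-free (0.328 N m in free turning), so I'll use it to detect touch.

Call:
jog_arm --rows '[[[0,0,0],[0,0,0.03]],[[0,0,0],[0,0,0.06]]]'

```text
time: 4.95
tool_pos: [677.9, 5.8, 94.3]
tcp_rot: [180.0, 0.0, 61.3]
ft_force: [-0.3, -2.2, -3.5]
finger_gap: 12.6
grip_force: 50.8
```

```bash
python3 s.py
```

```text
t 4.95 yaw 61.33 tz 0.327 j6 -0.328 F -0.3 -2.2 -3.5 z 94.3 xy 677.9 5.8 gap 12.6
```

Call:
jog_arm --rows '[[[0,0,0],[0,0,0.03]],[[0,0,0],[0,0,0.06]]]'

```text
time: 5.15
tool_pos: [677.9, 5.8, 94.3]
tcp_rot: [180.0, 0.0, 57.9]
ft_force: [0.3, -3.3, -2.4]
finger_gap: 13.0
grip_force: 50.9
```

```bash
python3 s.py
```

```text
t 5.15 yaw 57.89 tz 0.272 j6 -0.328 F 0.3 -3.3 -2.4 z 94.3 xy 677.9 5.8 gap 13.0
```

Call:
jog_arm --rows '[[[0,0,0],[0,0,0.03]],[[0,0,0],[0,0,0.06]]]'

```text
time: 5.35
tool_pos: [678.0, 5.8, 94.2]
tcp_rot: [180.0, 0.0, 54.5]
ft_force: [-1.2, -2.5, -1.8]
finger_gap: 13.4
grip_force: 51.0
```

```bash
python3 s.py
```

```text
t 5.35 yaw 54.45 tz 0.350 j6 -0.328 F -1.2 -2.5 -1.8 z 94.2 xy 678.0 5.8 gap 13.4
```

Call:
jog_arm --rows '[[[0,0,0],[0,0,0.03]],[[0,0,0],[0,0,0.06]]]'

```text
time: 5.55
tool_pos: [678.0, 5.8, 94.2]
tcp_rot: [180.0, 0.0, 51.0]
ft_force: [-2.6, -4.4, -1.3]
finger_gap: 12.9
grip_force: 51.1
```

```bash
python3 s.py
```

```text
t 5.55 yaw 51.01 tz 0.273 j6 -0.328 F -2.6 -4.4 -1.3 z 94.2 xy 678.0 5.8 gap 12.9
```

Call:
jog_arm --rows '[[[0,0,0],[0,0,0.03]],[[0,0,0],[0,0,0.06]]]'

```text
time: 5.75
tool_pos: [678.0, 5.8, 94.3]
tcp_rot: [180.0, 0.0, 47.6]
ft_force: [-2.1, -3.7, 0.1]
finger_gap: 13.0
grip_force: 51.2
```

```bash
python3 s.py
```

```text
t 5.75 yaw 47.57 tz 0.322 j6 -0.328 F -2.1 -3.7 0.1 z 94.3 xy 678.0 5.8 gap 13.0
```

Call:
jog_arm --rows '[[[0,0,0],[0,0,0.03]],[[0,0,0],[0,0,0.06]]]'

```text
time: 5.95
tool_pos: [678.0, 5.8, 94.3]
tcp_rot: [180.0, 0.0, 44.1]
ft_force: [-2.4, -4.0, 0.7]
finger_gap: 13.7
grip_force: 51.3
```

```bash
python3 s.py
```

```text
t 5.95 yaw 44.13 tz 0.284 j6 -0.328 F -2.4 -4.0 0.7 z 94.3 xy 678.0 5.8 gap 13.7
```

Call:
jog_arm --rows '[[[0,0,0],[0,0,0.03]],[[0,0,0],[0,0,0.06]]]'

```text
time: 6.15
tool_pos: [677.9, 5.8, 94.2]
tcp_rot: [180.0, 0.0, 40.7]
ft_force: [-3.4, -3.9, 1.3]
finger_gap: 13.2
grip_force: 51.4
```

```bash
python3 s.py
```

```text
t 6.15 yaw 40.69 tz 0.280 j6 -0.329 F -3.4 -3.9 1.3 z 94.2 xy 677.9 5.8 gap 13.2
```

Call:
jog_arm --rows '[[[0,0,0],[0,0,0.03]],[[0,0,0],[0,0,0.06]]]'

```text
time: 6.35
tool_pos: [678.0, 5.8, 94.2]
tcp_rot: [180.0, 0.0, 37.3]
ft_force: [-3.3, -3.7, 1.4]
finger_gap: 13.1
grip_force: 51.5
```

```bash
python3 s.py
```

```text
t 6.35 yaw 37.26 tz 0.351 j6 -0.305 F -3.3 -3.7 1.4 z 94.2 xy 678.0 5.8 gap 13.1
```

Call:
jog_arm --rows '[[[0,0,0],[0,0,0.03]],[[0,0,0],[0,0,0.06]]]'

```text
time: 6.55
tool_pos: [678.0, 5.8, 94.2]
tcp_rot: [180.0, 0.0, 33.8]
ft_force: [-2.5, -4.5, 1.5]
finger_gap: 13.0
grip_force: 51.5
```

```bash
python3 s.py
```

```text
t 6.55 yaw 33.82 tz 0.372 j6 -0.281 F -2.5 -4.5 1.5 z 94.2 xy 678.0 5.8 gap 13.0
```

Call:
jog_arm --rows '[[[0,0,0],[0,0,0.03]],[[0,0,0],[0,0,0.06]]]'

```text
time: 6.75
tool_pos: [677.9, 5.8, 94.2]
tcp_rot: [180.0, 0.0, 30.4]
ft_force: [-3.3, -3.8, 1.5]
finger_gap: 13.1
grip_force: 51.5
```

```bash
python3 s.py
```

```text
t 6.75 yaw 30.38 tz 0.379 j6 -0.257 F -3.3 -3.8 1.5 z 94.2 xy 677.9 5.8 gap 13.1
```

Call:
jog_arm --rows '[[[0,0,0],[0,0,0.03]]]'

```text
time: 6.85
tool_pos: [678.0, 5.8, 94.3]
tcp_rot: [180.0, 0.0, 28.7]
ft_force: [-4.0, -4.5, 1.2]
finger_gap: 13.3
grip_force: 51.5
```

```bash
python3 s.py; python3 s.py
```

```text
t 6.85 yaw 28.66 tz 0.366 j6 -0.245 F -4.0 -4.5 1.2 z 94.3 xy 678.0 5.8 gap 13.3
t 6.85 yaw 28.66 tz 0.366 j6 -0.245 F -4.0 -4.5 1.2 z 94.3 xy 678.0 5.8 gap 13.3
```

Call:
jog_arm --rows '[[[0,0,0],[0,0,0.0]],[[0,0,0],[0,0,0.0]]]'

```text
time: 7.05
tool_pos: [678.0, 5.8, 94.2]
tcp_rot: [180.0, 0.0, 28.7]
ft_force: [-2.5, -4.1, 1.7]
finger_gap: 13.0
grip_force: 51.5
```

```bash
python3 s.py
```

```text
t 7.05 yaw 28.72 tz 0.042 j6 0.137 F -2.5 -4.1 1.7 z 94.2 xy 678.0 5.8 gap 13.0
```

Red is 0.21 rad past touch (about 17 N). Next is green.

Call:
jog_arm --rows '[[[0,0,0],[0,0,0]],[[0,0,0],[0,0,0]],[[0,0,0],[0,0,0]],[[0,0,-28],[0,0,0]],[[0,0,-56],[0,0,0]]]' --grip 60

```text
time: 7.55
tool_pos: [677.1, 6.5, 149.0]
tcp_rot: [-179.9, 0.1, 28.8]
ft_force: [1.8, -0.3, 1.5]
finger_gap: 60.2
grip_force: 0.0
```

Call:
jog_arm --rows '[[[-15,-25,0],[0,0,-0.14]],[[-30,-50,0],[0,0,-0.28]],[[-45,-75,0],[0,0,-0.42]],[[-60,-100,0],[0,0,-0.56]],[[-75,-125,0],[0,0,-0.7]],[[-83,-138,0],[0,0,-0.84]],[[-90,-150,0],[0,0,-0.98]],[[-90,-150,0],[0,0,-1.12]],[[-90,-150,0],[0,0,-1.26]],[[-90,-150,0],[0,0,-1.384]]]'

```text
time: 8.55
tool_pos: [527.0, 94.7, 150.2]
tcp_rot: [179.9, -0.0, 108.4]
ft_force: [0.4, 0.3, 0.3]
finger_gap: 60.0
grip_force: 0.0
```

Call:
jog_arm --rows '[[[0,0,0],[0,0,0]],[[0,0,0],[0,0,0]]]'

```text
time: 8.75
tool_pos: [527.0, 94.4, 150.0]
tcp_rot: [180.0, -0.0, 107.9]
ft_force: [-0.2, -0.1, 0.1]
finger_gap: 59.9
grip_force: 0.0
```

```bash
python3 s.py; python3 -c "
from h import *
go(*K['green'][:2],93,K['green'][2])
p,d=r.snapshot('top');P=r.camera_params('top')
o,dr=ray('top',[(256,208)]);cv2.imwrite('pics/t3.png',cv2.resize(p[150:265,200:315],None,fx=5,fy=5))"
```

```text
t 8.75 yaw 107.89 tz -0.058 j6 -0.386 F -0.2 -0.1 0.1 z 150.0 xy 527.0 94.4 gap 59.9
t 8.75 shift [-0.  -0.2 57. ] turn -0.002 rpy [ 1.7997e+02 -1.0000e-02  1.0789e+02] j [  4.7   0.5 101.2   0.   78.3 -13.2] tz [ 0.031 -0.047 -0.058] gap 59.9
```

Call:
jog_arm --rows '[[[0,-0.2,28],[0,0,0]],[[0,-0.2,50],[0,0,0]],[[0,-0.2,56],[0,0,0]],[[0,-0.2,56],[0,0,0]]]'

```text
time: 9.2
tool_pos: [525.7, 94.0, 92.8]
tcp_rot: [-179.9, -0.0, 108.0]
ft_force: [-0.3, 0.4, 0.3]
finger_gap: 59.7
grip_force: 0.0
```

Call:
jog_arm --rows '[[[0,0,0],[0,0,0]],[[0,0,0],[0,0,0]],[[0,0,0],[0,0,0]],[[0,0,0],[0,0,0]],[[0,0,0],[0,0,0]],[[0,0,0],[0,0,0]]]' --grip 8 --force 50

```text
time: 9.8
tool_pos: [526.7, 93.9, 95.3]
tcp_rot: [-180.0, 0.0, 108.1]
ft_force: [-6.6, -2.3, 9.0]
finger_gap: 13.4
grip_force: 49.7
```

```bash
python3 s.py
```

```text
t 9.80 yaw 108.10 tz -0.027 j6 0.000 F -6.6 -2.3 9.0 z 95.3 xy 526.7 93.9 gap 13.4
```

Call:
jog_arm --rows '[[[0,0,-0.7],[0,0,0.03]],[[0,0,-1.5],[0,0,0.06]],[[0,0,-1.5],[0,0,0.09]],[[0,0,-1.5],[0,0,0.12]]]'

```text
time: 10.2
tool_pos: [526.6, 93.9, 95.3]
tcp_rot: [-180.0, 0.0, 101.1]
ft_force: [-1.1, -2.3, -2.4]
finger_gap: 13.4
grip_force: 49.6
```

```bash
python3 s.py
```

```text
t 10.20 yaw 101.12 tz 0.266 j6 -0.346 F -1.1 -2.3 -2.4 z 95.3 xy 526.6 93.9 gap 13.4
```

Call:
jog_arm --rows '[[[0,0,0],[0,0,0.03]],[[0,0,0],[0,0,0.06]]]'

```text
time: 10.4
tool_pos: [526.5, 93.9, 95.3]
tcp_rot: [-180.0, 0.0, 97.7]
ft_force: [-1.0, -1.4, -1.0]
finger_gap: 13.3
grip_force: 49.6
```

```bash
python3 s.py
```

```text
t 10.40 yaw 97.68 tz 0.263 j6 -0.328 F -1.0 -1.4 -1.0 z 95.3 xy 526.5 93.9 gap 13.3
```

Call:
jog_arm --rows '[[[0,0,0],[0,0,0.03]],[[0,0,0],[0,0,0.06]]]'

```text
time: 10.6
tool_pos: [526.5, 93.8, 95.3]
tcp_rot: [-180.0, 0.0, 94.2]
ft_force: [-1.8, -2.7, -1.5]
finger_gap: 13.2
grip_force: 49.7
```

```bash
python3 s.py
```

```text
t 10.60 yaw 94.23 tz 0.280 j6 -0.328 F -1.8 -2.7 -1.5 z 95.3 xy 526.5 93.8 gap 13.2
```

Call:
jog_arm --rows '[[[0,0,0],[0,0,0.03]],[[0,0,0],[0,0,0.06]]]'

```text
time: 10.8
tool_pos: [526.5, 93.9, 95.3]
tcp_rot: [-180.0, 0.0, 90.8]
ft_force: [-2.3, -2.2, -0.7]
finger_gap: 12.9
grip_force: 49.7
```

```bash
python3 s.py
```

```text
t 10.80 yaw 90.79 tz 0.312 j6 -0.327 F -2.3 -2.2 -0.7 z 95.3 xy 526.5 93.9 gap 12.9
```

Call:
jog_arm --rows '[[[0,0,0],[0,0,0.03]],[[0,0,0],[0,0,0.06]]]'

```text
time: 11.0
tool_pos: [526.5, 93.9, 95.3]
tcp_rot: [-180.0, 0.0, 87.4]
ft_force: [-2.3, -1.8, -1.2]
finger_gap: 13.2
grip_force: 49.7
```

```bash
python3 s.py
```

```text
t 11.00 yaw 87.35 tz 0.295 j6 -0.327 F -2.3 -1.8 -1.2 z 95.3 xy 526.5 93.9 gap 13.2
```

Call:
jog_arm --rows '[[[0,0,0],[0,0,0.03]],[[0,0,0],[0,0,0.06]]]'

```text
time: 11.2
tool_pos: [526.5, 93.8, 95.4]
tcp_rot: [-180.0, 0.0, 83.9]
ft_force: [-2.3, -3.5, 0.1]
finger_gap: 13.3
grip_force: 49.8
```

```bash
python3 s.py
```

```text
t 11.20 yaw 83.91 tz 0.301 j6 -0.327 F -2.3 -3.5 0.1 z 95.4 xy 526.5 93.8 gap 13.3
```

Call:
jog_arm --rows '[[[0,0,0],[0,0,0.03]],[[0,0,0],[0,0,0.06]]]'

```text
time: 11.4
tool_pos: [526.4, 93.8, 95.3]
tcp_rot: [-180.0, 0.0, 80.5]
ft_force: [-2.6, -3.2, -0.3]
finger_gap: 13.3
grip_force: 49.8
```

```bash
python3 s.py
```

```text
t 11.40 yaw 80.47 tz 0.313 j6 -0.327 F -2.6 -3.2 -0.3 z 95.3 xy 526.4 93.8 gap 13.3
```

Call:
jog_arm --rows '[[[0,0,0],[0,0,0.03]],[[0,0,0],[0,0,0.06]]]'

```text
time: 11.6
tool_pos: [526.4, 93.9, 95.3]
tcp_rot: [-180.0, 0.0, 77.0]
ft_force: [-2.9, -3.0, -0.8]
finger_gap: 13.0
grip_force: 49.9
```

```bash
python3 s.py
```

```text
t 11.60 yaw 77.03 tz 0.305 j6 -0.327 F -2.9 -3.0 -0.8 z 95.3 xy 526.4 93.9 gap 13.0
```

Call:
jog_arm --rows '[[[0,0,0],[0,0,0.03]],[[0,0,0],[0,0,0.06]]]'

```text
time: 11.8
tool_pos: [526.4, 93.9, 95.3]
tcp_rot: [-180.0, 0.0, 73.6]
ft_force: [-3.3, -3.9, 1.2]
finger_gap: 13.0
grip_force: 50.0
```

```bash
python3 s.py
```

```text
t 11.80 yaw 73.59 tz 0.309 j6 -0.330 F -3.3 -3.9 1.2 z 95.3 xy 526.4 93.9 gap 13.0
```

Call:
jog_arm --rows '[[[0,0,0],[0,0,0.03]],[[0,0,0],[0,0,0.06]]]'

```text
time: 12.0
tool_pos: [526.4, 93.9, 95.3]
tcp_rot: [-180.0, 0.0, 70.2]
ft_force: [-4.1, -3.1, 1.1]
finger_gap: 13.3
grip_force: 50.0
```

```bash
python3 s.py
```

```text
t 12.00 yaw 70.15 tz 0.325 j6 -0.327 F -4.1 -3.1 1.1 z 95.3 xy 526.4 93.9 gap 13.3
```

Call:
jog_arm --rows '[[[0,0,0],[0,0,0.03]]]'

```text
time: 12.1
tool_pos: [526.4, 93.9, 95.3]
tcp_rot: [-180.0, 0.0, 68.4]
ft_force: [-4.3, -4.0, 0.3]
finger_gap: 13.5
grip_force: 50.0
```

```bash
python3 s.py
```

```text
t 12.10 yaw 68.44 tz 0.303 j6 -0.327 F -4.3 -4.0 0.3 z 95.3 xy 526.4 93.9 gap 13.5
```

Call:
jog_arm --rows '[[[0,0,0],[0,0,0.03]],[[0,0,0],[0,0,0.06]]]'

```text
time: 12.3
tool_pos: [526.4, 93.9, 95.3]
tcp_rot: [-180.0, 0.0, 65.0]
ft_force: [-3.9, -4.3, 1.3]
finger_gap: 13.1
grip_force: 50.0
```

```bash
python3 s.py
```

```text
t 12.30 yaw 65.00 tz 0.337 j6 -0.327 F -3.9 -4.3 1.3 z 95.3 xy 526.4 93.9 gap 13.1
```

Call:
jog_arm --rows '[[[0,0,0],[0,0,0.03]],[[0,0,0],[0,0,0.06]]]'

```text
time: 12.5
tool_pos: [526.4, 93.9, 95.3]
tcp_rot: [-180.0, 0.0, 61.6]
ft_force: [-4.4, -3.5, 0.8]
finger_gap: 13.0
grip_force: 50.0
```

```bash
python3 s.py
```

```text
t 12.50 yaw 61.56 tz 0.259 j6 -0.327 F -4.4 -3.5 0.8 z 95.3 xy 526.4 93.9 gap 13.0
```

Call:
jog_arm --rows '[[[0,0,0],[0,0,0.03]],[[0,0,0],[0,0,0.06]]]'

```text
time: 12.7
tool_pos: [526.3, 93.9, 95.3]
tcp_rot: [-180.0, 0.0, 58.1]
ft_force: [-4.2, -3.9, 1.5]
finger_gap: 12.6
grip_force: 50.1
```

```bash
python3 s.py
```

```text
t 12.70 yaw 58.12 tz 0.317 j6 -0.327 F -4.2 -3.9 1.5 z 95.3 xy 526.3 93.9 gap 12.6
```

Call:
jog_arm --rows '[[[0,0,0],[0,0,0.03]]]'

```text
time: 12.8
tool_pos: [526.3, 93.9, 95.3]
tcp_rot: [-180.0, 0.0, 56.4]
ft_force: [-5.2, -3.4, 0.9]
finger_gap: 12.9
grip_force: 50.1
```

```bash
python3 s.py
```

```text
t 12.80 yaw 56.40 tz 0.266 j6 -0.327 F -5.2 -3.4 0.9 z 95.3 xy 526.3 93.9 gap 12.9
```

Call:
jog_arm --rows '[[[0,0,0],[0,0,0.03]],[[0,0,0],[0,0,0.06]]]'

```text
time: 13.0
tool_pos: [526.3, 93.9, 95.3]
tcp_rot: [-180.0, 0.1, 53.0]
ft_force: [-4.6, -4.5, 1.6]
finger_gap: 13.6
grip_force: 50.1
```

```bash
python3 s.py
```

```text
t 13.00 yaw 52.96 tz 0.275 j6 -0.328 F -4.6 -4.5 1.6 z 95.3 xy 526.3 93.9 gap 13.6
```

Call:
jog_arm --rows '[[[0,0,0],[0,0,0.03]],[[0,0,0],[0,0,0.06]]]'

```text
time: 13.2
tool_pos: [526.3, 93.9, 95.3]
tcp_rot: [-180.0, 0.1, 49.5]
ft_force: [-4.3, -2.8, 0.6]
finger_gap: 13.5
grip_force: 50.2
```

```bash
python3 s.py
```

```text
t 13.20 yaw 49.53 tz 0.329 j6 -0.303 F -4.3 -2.8 0.6 z 95.3 xy 526.3 93.9 gap 13.5
```

Call:
jog_arm --rows '[[[0,0,0],[0,0,0.03]],[[0,0,0],[0,0,0.06]]]'

```text
time: 13.4
tool_pos: [526.2, 93.9, 95.3]
tcp_rot: [-180.0, 0.1, 46.1]
ft_force: [-4.6, -4.0, 1.2]
finger_gap: 13.0
grip_force: 50.2
```

```bash
python3 s.py
```

```text
t 13.40 yaw 46.09 tz 0.342 j6 -0.279 F -4.6 -4.0 1.2 z 95.3 xy 526.2 93.9 gap 13.0
```

Call:
jog_arm --rows '[[[0,0,0],[0,0,0.03]]]'

```text
time: 13.5
tool_pos: [526.2, 93.9, 95.3]
tcp_rot: [-180.0, 0.1, 44.4]
ft_force: [-5.4, -4.1, 1.0]
finger_gap: 13.0
grip_force: 50.2
```

```bash
python3 s.py
```

```text
t 13.50 yaw 44.38 tz 0.364 j6 -0.267 F -5.4 -4.1 1.0 z 95.3 xy 526.2 93.9 gap 13.0
```

Call:
jog_arm --rows '[[[0,0,0],[0,0,0.03]],[[0,0,0],[0,0,0.06]]]'

```text
time: 13.7
tool_pos: [526.2, 93.9, 95.3]
tcp_rot: [-180.0, 0.1, 40.9]
ft_force: [-5.4, -4.0, 1.0]
finger_gap: 13.3
grip_force: 50.2
```

```bash
python3 s.py
```

```text
t 13.70 yaw 40.94 tz 0.361 j6 -0.243 F -5.4 -4.0 1.0 z 95.3 xy 526.2 93.9 gap 13.3
```

Call:
jog_arm --rows '[[[0,0,0],[0,0,0]],[[0,0,0],[0,0,0]],[[0,0,0],[0,0,0]],[[0,0,-28],[0,0,0]],[[0,0,-56],[0,0,0]]]' --grip 60

```text
time: 14.2
tool_pos: [525.9, 94.2, 151.1]
tcp_rot: [-179.9, 0.1, 41.1]
ft_force: [0.9, -0.2, 0.3]
finger_gap: 60.3
grip_force: 0.0
```

Call:
jog_arm --rows '[[[18,9,0],[0,0,-0.14]],[[36,18,0],[0,0,-0.28]],[[54,27,0],[0,0,-0.42]],[[72,36,0],[0,0,-0.56]],[[90,45,0],[0,0,-0.7]],[[104,51,0],[0,0,-0.84]],[[111,55,0],[0,0,-0.917]],[[111,55,0],[0,0,-0.917]],[[111,55,0],[0,0,-0.917]]]'

```text
time: 15.1
tool_pos: [646.3, 125.6, 151.1]
tcp_rot: [-180.0, -0.0, 93.5]
ft_force: [-0.7, 0.2, -0.6]
finger_gap: 60.0
grip_force: 0.0
```

```bash
python3 s.py; python3 -c "
from h import *
go(*K['yellow'][:2],93,K['yellow'][2])"
```

```text
t 15.10 yaw 93.47 tz -0.006 j6 -0.249 F -0.7 0.2 -0.6 z 151.1 xy 646.3 125.6 gap 60.0
t 15.1 shift [-0.1 -0.  58.1] turn -0.0 rpy [-1.7998e+02 -1.0000e-02  9.3470e+01] j [ 6.5 19.1 80.3  0.  80.6  3.1] tz [ 0.035 -0.049 -0.006] gap 60.0
```

Call:
jog_arm --rows '[[[0,0,28],[0,0,0]],[[0,0,50],[0,0,0]],[[0,0,57.5],[0,0,0]],[[0,0,57.5],[0,0,0]]]'

```text
time: 15.5
tool_pos: [645.0, 125.4, 92.3]
tcp_rot: [-179.8, 0.0, 93.5]
ft_force: [-0.2, -0.5, -0.8]
finger_gap: 60.2
grip_force: 0.0
```

Call:
jog_arm --rows '[[[0,0,0],[0,0,0]],[[0,0,0],[0,0,0]],[[0,0,0],[0,0,0]],[[0,0,0],[0,0,0]],[[0,0,0],[0,0,0]],[[0,0,0],[0,0,0]]]' --grip 8

```text
time: 16.1
tool_pos: [646.5, 125.6, 95.6]
tcp_rot: [180.0, -0.0, 93.6]
ft_force: [-6.9, -0.9, 9.1]
finger_gap: 13.3
grip_force: 49.8
```

```bash
python3 s.py
```

```text
t 16.10 yaw 93.60 tz -0.135 j6 -0.137 F -6.9 -0.9 9.1 z 95.6 xy 646.5 125.6 gap 13.3
```

Call:
jog_arm --rows '[[[0,0,-0.7],[0,0,0.03]],[[0,0,-1.5],[0,0,0.06]],[[0,0,-1.5],[0,0,0.09]],[[0,0,-1.5],[0,0,0.12]]]'

```text
time: 16.5
tool_pos: [646.4, 125.6, 95.6]
tcp_rot: [-180.0, 0.0, 86.7]
ft_force: [-1.6, -0.7, -0.0]
finger_gap: 13.1
grip_force: 49.4
```

```bash
python3 s.py
```

```text
t 16.50 yaw 86.65 tz 0.341 j6 -0.342 F -1.6 -0.7 -0.0 z 95.6 xy 646.4 125.6 gap 13.1
```

Call:
jog_arm --rows '[[[0,0,0],[0,0,0.03]],[[0,0,0],[0,0,0.06]],[[0,0,0],[0,0,0.09]],[[0,0,0],[0,0,0.12]]]'

```text
time: 16.9
tool_pos: [646.4, 125.6, 95.6]
tcp_rot: [-180.0, 0.0, 79.7]
ft_force: [-3.7, -0.0, 2.3]
finger_gap: 13.2
grip_force: 49.7
```

```bash
python3 s.py
```

```text
t 16.90 yaw 79.75 tz 0.234 j6 -0.339 F -3.7 -0.0 2.3 z 95.6 xy 646.4 125.6 gap 13.2
```

Call:
jog_arm --rows '[[[0,0,0],[0,0,0.03]],[[0,0,0],[0,0,0.06]],[[0,0,0],[0,0,0.09]],[[0,0,0],[0,0,0.12]]]'

```text
time: 17.3
tool_pos: [646.4, 125.6, 95.6]
tcp_rot: [-180.0, 0.0, 72.9]
ft_force: [-5.0, -0.5, 4.4]
finger_gap: 13.1
grip_force: 50.0
```

```bash
python3 s.py
```

```text
t 17.30 yaw 72.85 tz 0.289 j6 -0.332 F -5.0 -0.5 4.4 z 95.6 xy 646.4 125.6 gap 13.1
```

Call:
jog_arm --rows '[[[0,0,0],[0,0,0.03]],[[0,0,0],[0,0,0.06]]]'

```text
time: 17.5
tool_pos: [646.4, 125.6, 95.6]
tcp_rot: [-180.0, 0.0, 69.4]
ft_force: [-4.4, -0.4, 4.4]
finger_gap: 13.2
grip_force: 50.0
```

```bash
python3 s.py
```

```text
t 17.50 yaw 69.41 tz 0.314 j6 -0.328 F -4.4 -0.4 4.4 z 95.6 xy 646.4 125.6 gap 13.2
```

Call:
jog_arm --rows '[[[0,0,0],[0,0,0.03]],[[0,0,0],[0,0,0.06]]]'

```text
time: 17.7
tool_pos: [646.4, 125.6, 95.6]
tcp_rot: [-180.0, 0.0, 66.0]
ft_force: [-4.9, -0.5, 4.7]
finger_gap: 13.1
grip_force: 50.0
```

```bash
python3 s.py
```

```text
t 17.70 yaw 65.97 tz 0.261 j6 -0.330 F -4.9 -0.5 4.7 z 95.6 xy 646.4 125.6 gap 13.1
```

Call:
jog_arm --rows '[[[0,0,0],[0,0,0.03]],[[0,0,0],[0,0,0.06]]]'

```text
time: 17.9
tool_pos: [646.4, 125.6, 95.6]
tcp_rot: [-180.0, 0.0, 62.5]
ft_force: [-4.7, -0.3, 3.8]
finger_gap: 13.5
grip_force: 50.0
```

```bash
python3 s.py
```

```text
t 17.90 yaw 62.53 tz 0.276 j6 -0.327 F -4.7 -0.3 3.8 z 95.6 xy 646.4 125.6 gap 13.5
```

Call:
jog_arm --rows '[[[0,0,0],[0,0,0.03]],[[0,0,0],[0,0,0.06]]]'

```text
time: 18.1
tool_pos: [646.3, 125.6, 95.6]
tcp_rot: [-180.0, 0.0, 59.1]
ft_force: [-4.2, -0.5, 5.2]
finger_gap: 12.9
grip_force: 50.0
```

```bash
python3 s.py
```

```text
t 18.10 yaw 59.10 tz 0.267 j6 -0.327 F -4.2 -0.5 5.2 z 95.6 xy 646.3 125.6 gap 12.9
```

Call:
jog_arm --rows '[[[0,0,0],[0,0,0.03]],[[0,0,0],[0,0,0.06]]]'

```text
time: 18.3
tool_pos: [646.3, 125.6, 95.6]
tcp_rot: [-180.0, 0.0, 55.7]
ft_force: [-5.0, -1.0, 5.3]
finger_gap: 12.9
grip_force: 50.0
```

```bash
python3 s.py
```

```text
t 18.30 yaw 55.66 tz 0.250 j6 -0.327 F -5.0 -1.0 5.3 z 95.6 xy 646.3 125.6 gap 12.9
```

Call:
jog_arm --rows '[[[0,0,0],[0,0,0.03]],[[0,0,0],[0,0,0.06]]]'

```text
time: 18.5
tool_pos: [646.3, 125.6, 95.6]
tcp_rot: [-180.0, 0.0, 52.2]
ft_force: [-6.2, -0.3, 4.4]
finger_gap: 13.3
grip_force: 50.0
```

```bash
python3 s.py
```

```text
t 18.50 yaw 52.22 tz 0.295 j6 -0.327 F -6.2 -0.3 4.4 z 95.6 xy 646.3 125.6 gap 13.3
```

Call:
jog_arm --rows '[[[0,0,0],[0,0,0.03]]]'

```text
time: 18.6
tool_pos: [646.3, 125.6, 95.6]
tcp_rot: [-180.0, 0.0, 50.5]
ft_force: [-6.6, -0.2, 4.0]
finger_gap: 12.9
grip_force: 50.0
```

```bash
python3 s.py
```

```text
t 18.60 yaw 50.50 tz 0.327 j6 -0.327 F -6.6 -0.2 4.0 z 95.6 xy 646.3 125.6 gap 12.9
```

Call:
jog_arm --rows '[[[0,0,0],[0,0,0.03]],[[0,0,0],[0,0,0.06]]]'

```text
time: 18.8
tool_pos: [646.3, 125.6, 95.6]
tcp_rot: [-180.0, 0.0, 47.1]
ft_force: [-5.1, -0.6, 4.1]
finger_gap: 13.2
grip_force: 50.0
```

```bash
python3 s.py
```

```text
t 18.80 yaw 47.07 tz 0.279 j6 -0.327 F -5.1 -0.6 4.1 z 95.6 xy 646.3 125.6 gap 13.2
```

Call:
jog_arm --rows '[[[0,0,0],[0,0,0.03]],[[0,0,0],[0,0,0.06]]]'

```text
time: 19.0
tool_pos: [646.3, 125.6, 95.6]
tcp_rot: [-180.0, 0.0, 43.6]
ft_force: [-5.5, -0.5, 5.2]
finger_gap: 12.9
grip_force: 50.0
```

```bash
python3 s.py
```

```text
t 19.00 yaw 43.63 tz 0.378 j6 -0.327 F -5.5 -0.5 5.2 z 95.6 xy 646.3 125.6 gap 12.9
```

Call:
jog_arm --rows '[[[0,0,0],[0,0,0.03]],[[0,0,0],[0,0,0.06]]]'

```text
time: 19.2
tool_pos: [646.3, 125.6, 95.6]
tcp_rot: [-180.0, 0.0, 40.2]
ft_force: [-5.6, 0.2, 4.7]
finger_gap: 13.4
grip_force: 50.0
```

```bash
python3 s.py
```

```text
t 19.20 yaw 40.19 tz 0.325 j6 -0.320 F -5.6 0.2 4.7 z 95.6 xy 646.3 125.6 gap 13.4
```

Call:
jog_arm --rows '[[[0,0,0],[0,0,0.03]]]'

```text
time: 19.3
tool_pos: [646.3, 125.6, 95.6]
tcp_rot: [-180.0, 0.0, 38.5]
ft_force: [-5.6, -0.5, 5.2]
finger_gap: 13.1
grip_force: 50.1
```

```bash
python3 s.py
```

```text
t 19.30 yaw 38.47 tz 0.299 j6 -0.308 F -5.6 -0.5 5.2 z 95.6 xy 646.3 125.6 gap 13.1
```

Call:
jog_arm --rows '[[[0,0,0],[0,0,0.03]],[[0,0,0],[0,0,0.06]],[[0,0,0],[0,0,0.09]],[[0,0,0],[0,0,0.12]]]'

```text
time: 19.7
tool_pos: [646.3, 125.6, 95.6]
tcp_rot: [-180.0, 0.0, 31.6]
ft_force: [-5.8, -1.2, 5.3]
finger_gap: 13.3
grip_force: 50.1
```

```bash
python3 s.py
```

```text
t 19.70 yaw 31.60 tz 0.366 j6 -0.260 F -5.8 -1.2 5.3 z 95.6 xy 646.3 125.6 gap 13.3
```

Call:
jog_arm --rows '[[[0,0,0],[0,0,0.03]],[[0,0,0],[0,0,0.04]]]'

```text
time: 19.9
tool_pos: [646.3, 125.6, 95.6]
tcp_rot: [-180.0, 0.0, 29.3]
ft_force: [-4.7, -0.3, 5.5]
finger_gap: 13.7
grip_force: 50.1
```

```bash
python3 s.py
```

```text
t 19.90 yaw 29.32 tz 0.367 j6 0.510 F -4.7 -0.3 5.5 z 95.6 xy 646.3 125.6 gap 13.7
```

Call:
jog_arm --rows '[[[0,0,0],[0,0,0]],[[0,0,0],[0,0,0]],[[0,0,0],[0,0,0]],[[0,0,-28],[0,0,0]],[[0,0,-56],[0,0,0]]]' --grip 60

```text
time: 20.4
tool_pos: [645.6, 125.4, 150.4]
tcp_rot: [-179.9, 0.1, 29.4]
ft_force: [-0.6, 0.3, 0.2]
finger_gap: 60.3
grip_force: 0.0
```

Call:
jog_arm --rows '[[[-20,12,0],[0,0,-0.145]],[[-40,24,0],[0,0,-0.29]],[[-60,36,0],[0,0,-0.435]],[[-80,48,0],[0,0,-0.58]],[[-100,60,0],[0,0,-0.725]],[[-120,71,0],[0,0,-0.87]],[[-140,82,0],[0,0,-1.015]],[[-150,88.5,0],[0,0,-1.16]],[[-150,88.5,0],[0,0,-1.305]],[[-150,88.5,0],[0,0,-1.447]]]'

```text
time: 21.4
tool_pos: [559.4, -25.9, 151.5]
tcp_rot: [180.0, 0.0, 112.6]
ft_force: [-0.2, 0.4, 0.5]
finger_gap: 59.9
grip_force: 0.0
```

Call:
jog_arm --rows '[[[0,0,0],[0,0,0]],[[0,0,0],[0,0,0]]]'

```text
time: 21.6
tool_pos: [559.5, -25.3, 151.4]
tcp_rot: [180.0, 0.0, 112.1]
ft_force: [-0.0, 0.8, -0.1]
finger_gap: 60.3
grip_force: 0.0
```

```bash
python3 s.py; python3 -c "
from h import *
go(*K['black'][:2],92,K['black'][2])"
```

```text
t 21.60 yaw 112.09 tz 0.033 j6 -0.453 F -0.0 0.8 -0.1 z 151.4 xy 559.5 -25.3 gap 60.3
t 21.6 shift [ 0.5 -1.  59.4] turn -0.002 rpy [1.7998e+02 1.0000e-02 1.1209e+02] j [ -7.8   4.3  97.2   0.   78.6 -29.9] tz [0.009 0.025 0.033] gap 60.3
```

Call:
jog_arm --rows '[[[0.5,-1,28],[0,0,0]],[[0.5,-1,50],[0,0,0]],[[0.5,-1,58],[0,0,0]],[[0.5,-1,58],[0,0,0]]]'

```text
time: 22.0
tool_pos: [557.1, -24.9, 91.8]
tcp_rot: [-179.9, -0.1, 112.2]
ft_force: [-0.3, 0.1, 0.6]
finger_gap: 59.9
grip_force: 0.0
```

Call:
jog_arm --rows '[[[0,0,0],[0,0,0]],[[0,0,0],[0,0,0]],[[0,0,0],[0,0,0]],[[0,0,0],[0,0,0]],[[0,0,0],[0,0,0]],[[0,0,0],[0,0,0]]]' --grip 8

```text
time: 22.6
tool_pos: [558.1, -25.7, 94.9]
tcp_rot: [-180.0, 0.0, 112.3]
ft_force: [-7.3, -1.3, 9.8]
finger_gap: 13.3
grip_force: 49.7
```

```bash
python3 s.py
```

```text
t 22.60 yaw 112.31 tz -0.293 j6 -0.240 F -7.3 -1.3 9.8 z 94.9 xy 558.1 -25.7 gap 13.3
```

Call:
jog_arm --rows '[[[0,0,-0.8],[0,0,0.03]],[[0,0,-1.8],[0,0,0.06]],[[0,0,-1.8],[0,0,0.09]],[[0,0,-1.8],[0,0,0.12]],[[0,0,-1.8],[0,0,0.15]],[[0,0,-1.8],[0,0,0.18]]]'

```text
time: 23.2
tool_pos: [558.1, -25.7, 95.0]
tcp_rot: [-180.0, 0.0, 101.9]
ft_force: [-0.6, -4.6, -4.6]
finger_gap: 12.9
grip_force: 49.6
```

```bash
python3 s.py
```

```text
t 23.20 yaw 101.92 tz 0.286 j6 -0.329 F -0.6 -4.6 -4.6 z 95.0 xy 558.1 -25.7 gap 12.9
```

Call:
jog_arm --rows '[[[0,0,0],[0,0,0.03]],[[0,0,0],[0,0,0.06]]]'

```text
time: 23.4
tool_pos: [558.0, -25.7, 94.9]
tcp_rot: [-180.0, 0.0, 98.5]
ft_force: [-0.1, -4.1, -4.6]
finger_gap: 13.6
grip_force: 49.6
```

```bash
python3 s.py
```

```text
t 23.40 yaw 98.47 tz 0.300 j6 -0.328 F -0.1 -4.1 -4.6 z 94.9 xy 558.0 -25.7 gap 13.6
```

Call:
jog_arm --rows '[[[0,0,0],[0,0,0.03]],[[0,0,0],[0,0,0.06]]]'

```text
time: 23.6
tool_pos: [558.0, -25.7, 95.0]
tcp_rot: [-180.0, 0.0, 95.0]
ft_force: [-0.3, -5.7, -4.8]
finger_gap: 13.0
grip_force: 49.6
```

```bash
python3 s.py
```

```text
t 23.60 yaw 95.03 tz 0.255 j6 -0.341 F -0.3 -5.7 -4.8 z 95.0 xy 558.0 -25.7 gap 13.0
```

Call:
jog_arm --rows '[[[0,0,0],[0,0,0.03]],[[0,0,0],[0,0,0.06]]]'

```text
time: 23.8
tool_pos: [558.0, -25.7, 95.0]
tcp_rot: [-180.0, 0.0, 91.6]
ft_force: [-1.2, -4.8, -5.1]
finger_gap: 13.1
grip_force: 49.6
```

```bash
python3 s.py
```

```text
t 23.80 yaw 91.59 tz 0.320 j6 -0.328 F -1.2 -4.8 -5.1 z 95.0 xy 558.0 -25.7 gap 13.1
```

Call:
jog_arm --rows '[[[0,0,0],[0,0,0.03]],[[0,0,0],[0,0,0.06]]]'

```text
time: 24.0
tool_pos: [558.0, -25.7, 94.9]
tcp_rot: [-180.0, 0.1, 88.2]
ft_force: [-0.2, -5.6, -3.8]
finger_gap: 13.3
grip_force: 49.6
```

```bash
python3 s.py
```

```text
t 24.00 yaw 88.15 tz 0.297 j6 -0.328 F -0.2 -5.6 -3.8 z 94.9 xy 558.0 -25.7 gap 13.3
```

Call:
jog_arm --rows '[[[0,0,0],[0,0,0.03]],[[0,0,0],[0,0,0.06]]]'

```text
time: 24.2
tool_pos: [558.0, -25.7, 95.0]
tcp_rot: [-180.0, 0.1, 84.7]
ft_force: [-1.2, -5.4, -4.6]
finger_gap: 12.9
grip_force: 49.6
```

```bash
python3 s.py
```

```text
t 24.20 yaw 84.71 tz 0.222 j6 -0.328 F -1.2 -5.4 -4.6 z 95.0 xy 558.0 -25.7 gap 12.9
```

Call:
jog_arm --rows '[[[0,0,0],[0,0,0.03]],[[0,0,0],[0,0,0.06]]]'

```text
time: 24.4
tool_pos: [558.0, -25.7, 95.0]
tcp_rot: [-180.0, 0.1, 81.3]
ft_force: [-0.6, -5.7, -5.1]
finger_gap: 13.1
grip_force: 49.6
```

```bash
python3 s.py
```

```text
t 24.40 yaw 81.27 tz 0.265 j6 -0.328 F -0.6 -5.7 -5.1 z 95.0 xy 558.0 -25.7 gap 13.1
```

Call:
jog_arm --rows '[[[0,0,0],[0,0,0.03]]]'

```text
time: 24.5
tool_pos: [558.0, -25.7, 95.0]
tcp_rot: [-180.0, 0.1, 79.6]
ft_force: [-0.3, -5.1, -5.0]
finger_gap: 13.0
grip_force: 49.6
```

```bash
python3 s.py
```

```text
t 24.50 yaw 79.56 tz 0.316 j6 -0.328 F -0.3 -5.1 -5.0 z 95.0 xy 558.0 -25.7 gap 13.0
```

Call:
jog_arm --rows '[[[0,0,0],[0,0,0.03]],[[0,0,0],[0,0,0.06]]]'

```text
time: 24.7
tool_pos: [558.0, -25.7, 95.0]
tcp_rot: [-180.0, 0.1, 76.1]
ft_force: [-0.9, -5.6, -5.2]
finger_gap: 13.2
grip_force: 49.6
```

```bash
python3 s.py
```

```text
t 24.70 yaw 76.11 tz 0.387 j6 -0.322 F -0.9 -5.6 -5.2 z 95.0 xy 558.0 -25.7 gap 13.2
```

Call:
jog_arm --rows '[[[0,0,0],[0,0,0.03]],[[0,0,0],[0,0,0.06]]]'

```text
time: 24.9
tool_pos: [558.0, -25.7, 95.0]
tcp_rot: [-180.0, 0.1, 72.7]
ft_force: [-0.5, -5.9, -4.6]
finger_gap: 13.1
grip_force: 49.7
```

```bash
python3 s.py
```

```text
t 24.90 yaw 72.68 tz 0.315 j6 -0.297 F -0.5 -5.9 -4.6 z 95.0 xy 558.0 -25.7 gap 13.1
```

Call:
jog_arm --rows '[[[0,0,0],[0,0,0.03]],[[0,0,0],[0,0,0.06]]]'

```text
time: 25.1
tool_pos: [558.0, -25.7, 95.0]
tcp_rot: [-180.0, 0.1, 69.2]
ft_force: [-1.5, -4.6, -4.6]
finger_gap: 13.4
grip_force: 49.7
```

```bash
python3 s.py
```

```text
t 25.10 yaw 69.25 tz 0.371 j6 -0.273 F -1.5 -4.6 -4.6 z 95.0 xy 558.0 -25.7 gap 13.4
```

Call:
jog_arm --rows '[[[0,0,0],[0,0,0.03]]]'

```text
time: 25.2
tool_pos: [558.0, -25.7, 95.0]
tcp_rot: [-180.0, 0.1, 67.5]
ft_force: [-0.2, -5.6, -4.3]
finger_gap: 13.1
grip_force: 49.7
```

```bash
python3 s.py
```

```text
t 25.20 yaw 67.53 tz 0.349 j6 -0.261 F -0.2 -5.6 -4.3 z 95.0 xy 558.0 -25.7 gap 13.1
```

Call:
jog_arm --rows '[[[0,0,0],[0,0,0.03]],[[0,0,0],[0,0,0.04]],[[0,0,0],[0,0,0.04]]]'

```text
time: 25.5
tool_pos: [558.0, -25.7, 95.0]
tcp_rot: [-180.0, 0.1, 65.3]
ft_force: [-0.2, -5.5, -4.7]
finger_gap: 13.0
grip_force: 49.7
```

```bash
python3 s.py
```

```text
t 25.50 yaw 65.28 tz 0.242 j6 0.460 F -0.2 -5.5 -4.7 z 95.0 xy 558.0 -25.7 gap 13.0
```

Call:
jog_arm --rows '[[[0,0,0],[0,0,0]],[[0,0,0],[0,0,0]],[[0,0,0],[0,0,0]],[[0,0,-28],[0,0,0]],[[0,0,-56],[0,0,0]]]' --grip 60

```text
time: 26.0
tool_pos: [557.4, -24.7, 151.0]
tcp_rot: [-179.9, 0.0, 65.4]
ft_force: [-0.5, -0.8, -0.1]
finger_gap: 60.0
grip_force: 0.0
```

Call:
jog_arm --rows '[[[16,19,0],[0,0,0.13]],[[32,38,0],[0,0,0.26]],[[48,57,0],[0,0,0.39]],[[64,76,0],[0,0,0.52]],[[75,91,0],[0,0,0.637]],[[79,96,0],[0,0,0.637]],[[79,96,0],[0,0,0.637]],[[79,96,0],[0,0,0.637]]]'

```text
time: 26.8
tool_pos: [677.8, 6.6, 151.0]
tcp_rot: [-180.0, 0.0, 29.0]
ft_force: [-0.4, -0.9, -0.5]
finger_gap: 59.6
grip_force: 0.0
```

```bash
python3 s.py; python3 -c "
from h import *
go(677.9,5.8,92,28.7)
p,d=r.snapshot('side');cv2.imwrite('pics/s4.png',cv2.resize(p[120:270,190:370],None,fx=4,fy=4))"
```

```text
t 26.80 yaw 29.02 tz -0.069 j6 -0.009 F -0.4 -0.9 -0.5 z 151.0 xy 677.8 6.6 gap 59.6
t 26.8 shift [-0.3  0.7 59. ] turn 0.006 rpy [-1.7998e+02  3.0000e-02  2.9020e+01] j [-3.8 22.  76.7 -0.  81.3 57.2] tz [ 0.033 -0.001 -0.069] gap 59.6
```

View pics/s4.png

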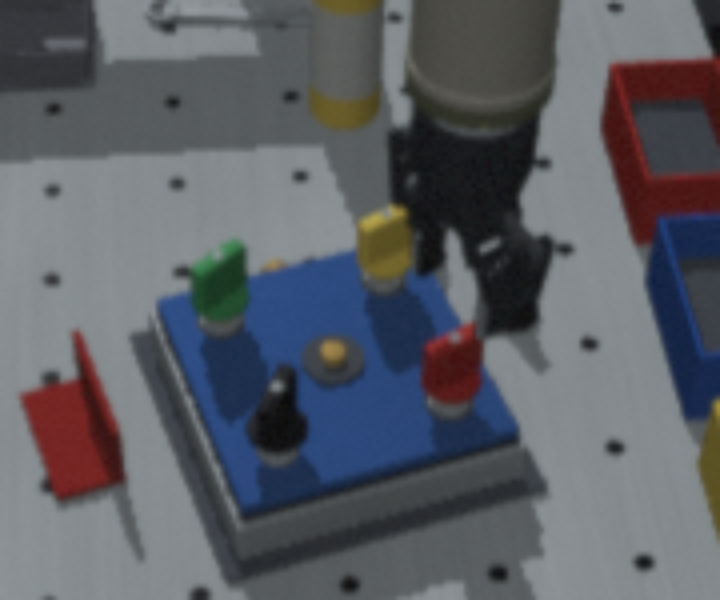

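The image shows all four wings turned, the bystanders in place, and the gripper above red at (450,360). Starting round two with red, plus 0.35 rad.

Call:
jog_arm --rows '[[[-0.3,0.7,28],[0,0,0.006]],[[-0.3,0.7,50],[0,0,0.006]],[[-0.3,0.7,58],[0,0,0.006]],[[-0.3,0.7,58],[0,0,0.006]]]'

```text
time: 27.25
tool_pos: [676.9, 5.8, 91.6]
tcp_rot: [-179.9, 0.2, 28.6]
ft_force: [0.4, 0.2, 0.8]
finger_gap: 59.7
grip_force: 0.0
```

Call:
jog_arm --rows '[[[0,0,0],[0,0,0]],[[0,0,0],[0,0,0]],[[0,0,0],[0,0,0]],[[0,0,0],[0,0,0]],[[0,0,0],[0,0,0]],[[0,0,0],[0,0,0]]]' --grip 8 --force 60

```text
time: 27.85
tool_pos: [679.1, 6.4, 94.9]
tcp_rot: [180.0, -0.1, 28.6]
ft_force: [-2.7, 2.3, 5.0]
finger_gap: 12.8
grip_force: 59.4
```

```bash
python3 s.py
```

```text
t 27.85 yaw 28.56 tz 0.085 j6 0.055 F -2.7 2.3 5.0 z 94.9 xy 679.1 6.4 gap 12.8
```

Call:
jog_arm --rows '[[[0,0,-0.8],[0,0,0.03]],[[0,0,-1.8],[0,0,0.06]],[[0,0,-1.8],[0,0,0.09]],[[0,0,-1.8],[0,0,0.12]]]'

```text
time: 28.25
tool_pos: [679.0, 6.2, 95.0]
tcp_rot: [180.0, -0.1, 21.6]
ft_force: [4.5, 1.6, -5.0]
finger_gap: 12.6
grip_force: 59.1
```

```bash
python3 s.py
```

```text
t 28.25 yaw 21.59 tz 0.387 j6 -0.216 F 4.5 1.6 -5.0 z 95.0 xy 679.0 6.2 gap 12.6
```

Call:
jog_arm --rows '[[[0,0,0],[0,0,0.03]],[[0,0,0],[0,0,0.06]],[[0,0,0],[0,0,0.09]]]'

```text
time: 28.55
tool_pos: [679.1, 6.1, 95.0]
tcp_rot: [180.0, -0.1, 16.4]
ft_force: [5.7, 0.9, -5.7]
finger_gap: 12.6
grip_force: 59.1
```

```bash
python3 s.py
```

```text
t 28.55 yaw 16.41 tz 0.520 j6 -0.166 F 5.7 0.9 -5.7 z 95.0 xy 679.1 6.1 gap 12.6
```

Call:
jog_arm --rows '[[[0,0,0],[0,0,0.03]],[[0,0,0],[0,0,0.06]],[[0,0,0],[0,0,0.09]]]'

```text
time: 28.85
tool_pos: [679.1, 6.0, 95.0]
tcp_rot: [180.0, -0.1, 11.3]
ft_force: [5.5, 0.7, -6.2]
finger_gap: 12.9
grip_force: 59.1
```

```bash
python3 s.py
```

```text
t 28.85 yaw 11.25 tz 0.474 j6 -0.127 F 5.5 0.7 -6.2 z 95.0 xy 679.1 6.0 gap 12.9
```

Call:
jog_arm --rows '[[[0,0,0],[0,0,0.03]],[[0,0,0],[0,0,0.04]],[[0,0,0],[0,0,0.04]]]'

```text
time: 29.15
tool_pos: [679.1, 5.9, 95.0]
tcp_rot: [180.0, -0.1, 9.0]
ft_force: [6.0, 1.4, -5.6]
finger_gap: 12.7
grip_force: 59.0
```

```bash
python3 s.py
```

```text
t 29.15 yaw 9.00 tz 0.409 j6 0.597 F 6.0 1.4 -5.6 z 95.0 xy 679.1 5.9 gap 12.7
```

Call:
jog_arm --rows '[[[0,0,0],[0,0,0]],[[0,0,0],[0,0,0]],[[0,0,0],[0,0,0]],[[0,0,-28],[0,0,0]],[[0,0,-56],[0,0,0]]]' --grip 60

```text
time: 29.65
tool_pos: [677.4, 5.8, 150.3]
tcp_rot: [-180.0, 0.2, 9.0]
ft_force: [1.4, -0.6, 1.4]
finger_gap: 60.4
grip_force: 0.0
```

Call:
jog_arm --rows '[[[-24,-19,0],[0,0,-0.1]],[[-48,-38,0],[0,0,-0.2]],[[-72,-57,0],[0,0,-0.3]],[[-96,-76,0],[0,0,-0.4]],[[-120,-96,0],[0,0,-0.5]],[[-137,-110.5,0],[0,0,-0.557]],[[-137,-110.5,0],[0,0,-0.557]],[[-137,-110.5,0],[0,0,-0.557]]]'

```text
time: 30.45
tool_pos: [526.1, 93.5, 151.5]
tcp_rot: [179.9, -0.0, 40.9]
ft_force: [0.6, 0.1, 0.5]
finger_gap: 60.1
grip_force: 0.0
```

```bash
python3 -c "
from h import *
go(526.3,93.9,92,40.9)"
```

```text
t 30.45 shift [ 0.4 -0.2 59.5] turn 0.0 rpy [ 1.7994e+02 -5.0000e-02  4.0930e+01] j [  4.6   0.2 101.3  -0.   78.4  53.7] tz [ 0.025 -0.012 -0.028] gap 60.1
```

Call:
jog_arm --rows '[[[0.4,-0.2,28],[0,0,0]],[[0.4,-0.2,50],[0,0,0]],[[0.4,-0.2,58.5],[0,0,0]],[[0.4,-0.2,58.5],[0,0,0]]]'

```text
time: 30.85
tool_pos: [525.4, 93.3, 91.0]
tcp_rot: [-179.9, 0.1, 40.9]
ft_force: [-0.2, -0.0, 0.4]
finger_gap: 59.6
grip_force: 0.0
```

Call:
jog_arm --rows '[[[0,0,0],[0,0,0]],[[0,0,0],[0,0,0]],[[0,0,0],[0,0,0]],[[0,0,0],[0,0,0]],[[0,0,0],[0,0,0]],[[0,0,0],[0,0,0]]]' --grip 8 --force 60

```text
time: 31.45
tool_pos: [526.6, 94.3, 93.9]
tcp_rot: [180.0, -0.1, 41.0]
ft_force: [-3.8, 0.6, 4.8]
finger_gap: 13.1
grip_force: 58.9
```

```bash
python3 s.py
```

```text
t 31.45 yaw 40.98 tz 0.046 j6 0.109 F -3.8 0.6 4.8 z 93.9 xy 526.6 94.3 gap 13.1
```

Call:
jog_arm --rows '[[[0,0,-0.8],[0,0,0.03]],[[0,0,-1.8],[0,0,0.06]],[[0,0,-1.8],[0,0,0.09]],[[0,0,-1.8],[0,0,0.12]]]'

```text
time: 31.85
tool_pos: [526.5, 94.3, 93.9]
tcp_rot: [180.0, -0.1, 34.0]
ft_force: [5.2, 2.0, -8.8]
finger_gap: 13.0
grip_force: 59.4
```

```bash
python3 s.py
```

```text
t 31.85 yaw 34.05 tz 0.428 j6 -0.196 F 5.2 2.0 -8.8 z 93.9 xy 526.5 94.3 gap 13.0
```

Call:
jog_arm --rows '[[[0,0,0],[0,0,0.03]],[[0,0,0],[0,0,0.06]],[[0,0,0],[0,0,0.09]]]'

```text
time: 32.15
tool_pos: [526.6, 94.2, 94.0]
tcp_rot: [180.0, -0.1, 28.9]
ft_force: [5.6, 1.8, -9.0]
finger_gap: 12.6
grip_force: 59.5
```

```bash
python3 s.py
```

```text
t 32.15 yaw 28.90 tz 0.517 j6 -0.161 F 5.6 1.8 -9.0 z 94.0 xy 526.6 94.2 gap 12.6
```

Call:
jog_arm --rows '[[[0,0,0],[0,0,0.03]],[[0,0,0],[0,0,0.06]],[[0,0,0],[0,0,0.09]]]'

```text
time: 32.45
tool_pos: [526.5, 94.2, 93.9]
tcp_rot: [180.0, -0.1, 23.7]
ft_force: [5.6, 2.4, -8.6]
finger_gap: 13.4
grip_force: 59.5
```

```bash
python3 s.py
```

```text
t 32.45 yaw 23.74 tz 0.472 j6 -0.125 F 5.6 2.4 -8.6 z 93.9 xy 526.5 94.2 gap 13.4
```

Call:
jog_arm --rows '[[[0,0,0],[0,0,0.03]],[[0,0,0],[0,0,0.04]],[[0,0,0],[0,0,0.04]]]'

```text
time: 32.75
tool_pos: [526.6, 94.2, 94.0]
tcp_rot: [180.0, -0.1, 21.5]
ft_force: [5.8, 1.9, -8.9]
finger_gap: 12.7
grip_force: 59.4
```

```bash
python3 s.py
```

```text
t 32.75 yaw 21.49 tz 0.380 j6 0.598 F 5.8 1.9 -8.9 z 94.0 xy 526.6 94.2 gap 12.7
```

Call:
jog_arm --rows '[[[0,0,0],[0,0,0]],[[0,0,0],[0,0,0]],[[0,0,0],[0,0,0]],[[0,0,-28],[0,0,0]],[[0,0,-56],[0,0,0]]]' --grip 60

```text
time: 33.25
tool_pos: [525.0, 93.7, 150.1]
tcp_rot: [-180.0, 0.1, 21.5]
ft_force: [0.6, 0.4, 0.2]
finger_gap: 59.9
grip_force: 0.0
```

Call:
jog_arm --rows '[[[25,3,0],[0,0,-0.03]],[[50,6,0],[0,0,-0.06]],[[75,9,0],[0,0,-0.09]],[[100,12,0],[0,0,-0.12]],[[117,14,0],[0,0,-0.137]],[[123,14.6,0],[0,0,-0.137]],[[123,14.6,0],[0,0,-0.137]],[[123,14.6,0],[0,0,-0.137]]]'

```text
time: 34.05
tool_pos: [645.2, 125.2, 150.1]
tcp_rot: [-180.0, 0.0, 29.3]
ft_force: [-0.1, 0.1, 0.3]
finger_gap: 60.1
grip_force: 0.0
```

```bash
python3 -c "
from h import *
go(646.3,125.6,92,29.3)"
```

```text
t 34.05 shift [ 1.2  0.2 58.1] turn -0.0 rpy [-1.7999e+02  4.0000e-02  2.9300e+01] j [ 6.5 19.  80.6 -0.  80.5 67.2] tz [ 0.041  0.    -0.026] gap 60.1
```

Call:
jog_arm --rows '[[[1.2,0.2,28],[0,0,0]],[[1.2,0.2,50],[0,0,0]],[[1.2,0.2,57],[0,0,0]],[[1.2,0.2,57],[0,0,0]]]'

```text
time: 34.45
tool_pos: [645.3, 125.4, 91.9]
tcp_rot: [-179.9, 0.2, 29.3]
ft_force: [-0.4, -0.4, 0.3]
finger_gap: 60.1
grip_force: 0.0
```

Call:
jog_arm --rows '[[[0,0,0],[0,0,0]],[[0,0,0],[0,0,0]],[[0,0,0],[0,0,0]],[[0,0,0],[0,0,0]],[[0,0,0],[0,0,0]],[[0,0,0],[0,0,0]]]' --grip 8 --force 60

```text
time: 35.05
tool_pos: [647.6, 126.3, 94.9]
tcp_rot: [180.0, -0.1, 29.3]
ft_force: [-2.7, 2.1, 6.3]
finger_gap: 13.2
grip_force: 59.5
```

```bash
python3 s.py
```

```text
t 35.05 yaw 29.34 tz -0.020 j6 -0.051 F -2.7 2.1 6.3 z 94.9 xy 647.6 126.3 gap 13.2
```

Call:
jog_arm --rows '[[[0,0,-0.7],[0,0,0.03]],[[0,0,-1.4],[0,0,0.06]],[[0,0,-1.4],[0,0,0.09]],[[0,0,-1.4],[0,0,0.12]]]'

```text
time: 35.45
tool_pos: [647.5, 126.1, 95.0]
tcp_rot: [180.0, -0.1, 22.4]
ft_force: [2.6, 1.5, -2.8]
finger_gap: 13.0
grip_force: 58.9
```

```bash
python3 s.py
```

```text
t 35.45 yaw 22.38 tz 0.426 j6 -0.217 F 2.6 1.5 -2.8 z 95.0 xy 647.5 126.1 gap 13.0
```

Call:
jog_arm --rows '[[[0,0,0],[0,0,0.03]],[[0,0,0],[0,0,0.06]],[[0,0,0],[0,0,0.09]]]'

```text
time: 35.75
tool_pos: [647.5, 126.0, 95.0]
tcp_rot: [180.0, -0.1, 17.2]
ft_force: [4.4, 2.3, -1.8]
finger_gap: 12.7
grip_force: 58.9
```

```bash
python3 s.py
```

```text
t 35.75 yaw 17.21 tz 0.474 j6 -0.166 F 4.4 2.3 -1.8 z 95.0 xy 647.5 126.0 gap 12.7
```

Call:
jog_arm --rows '[[[0,0,0],[0,0,0.03]],[[0,0,0],[0,0,0.06]],[[0,0,0],[0,0,0.09]]]'

```text
time: 36.05
tool_pos: [647.6, 125.9, 95.0]
tcp_rot: [180.0, -0.1, 12.0]
ft_force: [3.5, 1.2, -2.7]
finger_gap: 13.1
grip_force: 59.0
```

```bash
python3 s.py
```

```text
t 36.05 yaw 12.03 tz 0.512 j6 -0.130 F 3.5 1.2 -2.7 z 95.0 xy 647.6 125.9 gap 13.1
```

Call:
jog_arm --rows '[[[0,0,0],[0,0,0.03]],[[0,0,0],[0,0,0.04]],[[0,0,0],[0,0,0.04]]]'

```text
time: 36.35
tool_pos: [647.6, 125.9, 95.0]
tcp_rot: [180.0, -0.1, 9.8]
ft_force: [5.2, 1.7, -1.3]
finger_gap: 12.7
grip_force: 58.9
```

```bash
python3 s.py
```

```text
t 36.35 yaw 9.84 tz 0.348 j6 0.611 F 5.2 1.7 -1.3 z 95.0 xy 647.6 125.9 gap 12.7
```

Call:
jog_arm --rows '[[[0,0,0],[0,0,0]],[[0,0,0],[0,0,0]],[[0,0,0],[0,0,0]],[[0,0,-28],[0,0,0]],[[0,0,-56],[0,0,0]]]' --grip 60

```text
time: 36.85
tool_pos: [645.6, 125.4, 149.7]
tcp_rot: [-180.0, 0.2, 9.8]
ft_force: [0.3, -0.0, -0.5]
finger_gap: 60.3
grip_force: 0.0
```

Call:
jog_arm --rows '[[[-17,20,0],[0,0,-0.14]],[[-34,40,0],[0,0,-0.28]],[[-51,60,0],[0,0,-0.42]],[[-68,80,0],[0,0,-0.56]],[[-85,100,0],[0,0,-0.7]],[[-102,120,0],[0,0,-0.84]],[[-113.5,134,0],[0,0,-0.97]],[[-113.5,134,0],[0,0,-0.97]],[[-113.5,134,0],[0,0,-0.97]]]'

```text
time: 37.75
tool_pos: [558.0, -25.8, 150.8]
tcp_rot: [180.0, -0.0, 65.2]
ft_force: [1.5, -0.3, 1.2]
finger_gap: 59.7
grip_force: 0.0
```

```bash
python3 -c "
from h import *
go(558.2,-25.6,92,65.3)"
```

```text
t 37.75 shift [ 0.3  0.1 58.8] turn -0.002 rpy [ 1.7999e+02 -2.0000e-02  6.5190e+01] j [-7.9  4.1 97.4  0.  78.5 16.9] tz [-0.002  0.001  0.018] gap 59.7
```

Call:
jog_arm --rows '[[[0.3,0,28],[0,0,0]],[[0.3,0,50],[0,0,0]],[[0.3,0,57.5],[0,0,0]],[[0.3,0,57.5],[0,0,0]]]'

```text
time: 38.15
tool_pos: [557.2, -24.6, 91.7]
tcp_rot: [-179.8, 0.0, 65.4]
ft_force: [0.1, -0.4, -0.7]
finger_gap: 60.1
grip_force: 0.0
```

Call:
jog_arm --rows '[[[0,0,0],[0,0,0]],[[0,0,0],[0,0,0]],[[0,0,0],[0,0,0]],[[0,0,0],[0,0,0]],[[0,0,0],[0,0,0]],[[0,0,0],[0,0,0]]]' --grip 8 --force 60

```text
time: 38.75
tool_pos: [558.4, -25.1, 94.7]
tcp_rot: [180.0, -0.0, 65.4]
ft_force: [-5.6, 1.9, 8.3]
finger_gap: 13.3
grip_force: 59.4
```

```bash
python3 s.py
```

```text
t 38.75 yaw 65.41 tz -0.020 j6 -0.027 F -5.6 1.9 8.3 z 94.7 xy 558.4 -25.1 gap 13.3
```

Call:
jog_arm --rows '[[[0,0,-0.7],[0,0,0.03]],[[0,0,-1.4],[0,0,0.06]],[[0,0,-1.4],[0,0,0.09]],[[0,0,-1.4],[0,0,0.12]]]'

```text
time: 39.15
tool_pos: [558.3, -25.2, 94.7]
tcp_rot: [180.0, -0.0, 58.5]
ft_force: [0.9, 1.8, -2.9]
finger_gap: 12.6
grip_force: 59.2
```

```bash
python3 s.py
```

```text
t 39.15 yaw 58.47 tz 0.443 j6 -0.215 F 0.9 1.8 -2.9 z 94.7 xy 558.3 -25.2 gap 12.6
```

Call:
jog_arm --rows '[[[0,0,0],[0,0,0.03]],[[0,0,0],[0,0,0.06]],[[0,0,0],[0,0,0.09]]]'

```text
time: 39.45
tool_pos: [558.4, -25.2, 94.7]
tcp_rot: [180.0, -0.0, 53.3]
ft_force: [1.7, 2.5, -2.7]
finger_gap: 13.0
grip_force: 59.3
```

```bash
python3 s.py
```

```text
t 39.45 yaw 53.29 tz 0.461 j6 -0.174 F 1.7 2.5 -2.7 z 94.7 xy 558.4 -25.2 gap 13.0
```

Call:
jog_arm --rows '[[[0,0,0],[0,0,0.03]],[[0,0,0],[0,0,0.06]],[[0,0,0],[0,0,0.09]]]'

```text
time: 39.75
tool_pos: [558.4, -25.3, 94.7]
tcp_rot: [180.0, -0.0, 48.1]
ft_force: [1.7, 1.7, -2.4]
finger_gap: 13.0
grip_force: 59.3
```

```bash
python3 s.py
```

```text
t 39.75 yaw 48.12 tz 0.483 j6 -0.134 F 1.7 1.7 -2.4 z 94.7 xy 558.4 -25.3 gap 13.0
```

Last bit of turn on black, then let go and rise well clear.

Call:
jog_arm --rows '[[[0,0,0],[0,0,0.03]],[[0,0,0],[0,0,0.045]],[[0,0,0],[0,0,0.045]]]'

```text
time: 40.05
tool_pos: [558.5, -25.3, 94.7]
tcp_rot: [180.0, -0.0, 45.6]
ft_force: [2.5, 1.9, -1.9]
finger_gap: 12.9
grip_force: 59.2
```

```bash
python3 s.py
```

```text
t 40.05 yaw 45.63 tz 0.355 j6 0.676 F 2.5 1.9 -1.9 z 94.7 xy 558.5 -25.3 gap 12.9
```

Call:
jog_arm --rows '[[[0,0,0],[0,0,0]],[[0,0,0],[0,0,0]],[[0,0,0],[0,0,0]],[[0,0,-30],[0,0,0]],[[0,0,-70],[0,0,0]],[[0,0,-110],[0,0,0]],[[0,0,-130],[0,0,0]],[[0,0,-130],[0,0,0]],[[0,0,-130],[0,0,0]],[[0,0,-130],[0,0,0]]]' --grip 60

```text
time: 41.05
tool_pos: [557.2, -25.4, 222.7]
tcp_rot: [-179.9, 0.1, 45.6]
ft_force: [0.0, -0.7, 0.0]
finger_gap: 60.2
grip_force: 0.0
```

```bash
python3 s.py; python3 -c "
from h import *
p,d=r.snapshot('side');cv2.imwrite('pics/s5.png',cv2.resize(p[90:290,160:400],None,fx=3,fy=3))"
```

```text
t 41.05 yaw 45.65 tz 0.019 j6 0.000 F 0.0 -0.7 0.0 z 222.7 xy 557.2 -25.4 gap 60.2
```

View pics/s5.png

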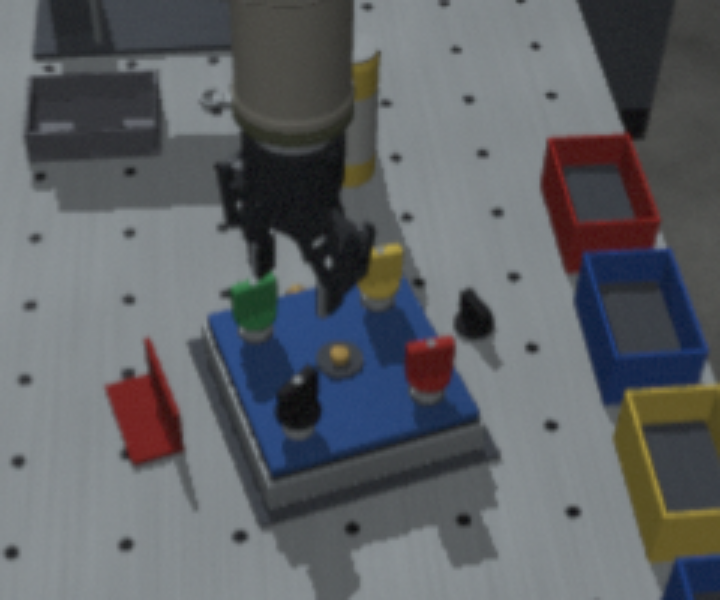

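The arm is clear, the cover is flat and centred, all the knobs are turned, and the bystanders haven't moved.

```bash
python3 -c "
from bench import r
print(r.hand_in())"
```

```text
the job is handed in; nothing more can be done
None
```

I tightened all four knobs in two criss-cross rounds, each to an estimated 0.55 rad past touch (about 44 N under its foot, from turn angle and joint torque), then let go and handed the job in at about 41 s; no verdict came back.

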